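# Sort lamp parts into their nests

## Robot

A 7-joint arm with a two-finger parallel gripper is mounted at the origin on the work surface. World frame = base frame: x ahead of the robot, y to its left, z up, the work surface at z = 0. Lengths are in m, angles in rad, forces in N, time in s.
With the tool pointing down it reaches from about 0.4 to 0.875 m from the base axis. Payload 19.3 kg.
Tool frame: the origin (TCP) lies midway between the tips of the shut fingers; the grasp point (between the pads) lies 19 mm behind it; z points along the fingers, x is the direction in which the jaws open and shut, and the axes are right-handed (so a half turn about z gives the same grasp; the last joint's range is limited). The gripper opens to 85 mm and grips with 20 to 120 N. Pads are 22 mm wide; open, the fingers measure 114 mm over their backs; the gripper's body (76 mm by 85 mm) begins 54 mm behind the grasp point. The pads swing forward as they close: fully open they stand 13 mm farther back than shut.
Start: joints at [1.05, 0.521, -0.036, 1.599, 0.021, 1.021, -0.113], TCP at [0.272, -0.563, 0.231] pointing down, gripper open.
Joint ranges: [-2.91, 2.91], [-0.3, 2.13], [-1.5, 1.42], [0.17, 2.43], [-1.26, 4.41], [0.16, 1.93], [-2.52, 2.52]. Speed limits (rad/s): [1.89, 1.89, 2.39, 2.39, 3.01, 3.01, 3.01].

## Interface

Orientations are given as a rotation vector (axis times angle).
In Python, from plant import observe, camera, camera_info, close_job gives the robot as it stands.
- The arm moves only by the tool carry_out, never from a script. Its argument "moves" is a list of rows, each an object with "dp": the shift along the tool's x, y, z in cm, a list of three; "roll": the turn about the tool's z in degrees. In form: [{"dp": [tx, ty, tz], "roll": roll}, ...]. A call has 1 to 20 rows; each row shifts and turns the commanded pose from where the row before left it, along the tool's axes as they then stand; what a row does not reach is not made up. A row lasts 1/10 s, in which the tool goes at most 50 mm and 8.59 degrees, less where a joint would pass 70% of its speed; a pose out of reach is approached as far as the arm can. A call is refused whole if a number of a shift passes 5 or a number of a turn 8.59, either way. A call with a gripper value outside its range is refused whole. "jaw" is the opening, from 0 (shut) to 1 (fully open), set as the call begins (left out, the last holds). The fingers move at their own pace and stop on an object; "squeeze" is the grip in N (left out, the last holds). Time passes only in rows, so rows that do not move let the fingers close. It gives the time, the measured TCP pose, the force and the opening at its end, in the units of the state.
- observe(): the state, without advancing time (a new reading comes with each control period).
- camera(name): name is "side" or "top"; returns the picture (420x560x3 uint8, red, green, blue); there is no depth.
- camera_info(name): a dict with "vfov" (degrees; the focal length in pixels is half the picture's height over the tangent of half this angle, whatever the lens; pixels are square), "cx", "cy" (the principal point, pixels), "origin" and "attitude" of the camera in the world. Camera axes: x right, y up, looking along -z (the intrinsics and any distortion apply to the point x, -y, -z); pixel columns grow to the right and rows downward; lengths in m; the calibration is good to about 2 mm. A picture is of the moment at which its call begins. camera_info takes no time and is no camera call.
- close_job(): hands the job in, once; it reports no verdict.
The state is a dict: "clock": time; "joints": joint angles; "joint_velocities": joint speeds; "tau": joint torques, N m; "ee_pos": TCP position; "tool_rot": TCP orientation; "contact_force": force on the tool from outside, world axes, zero at the start; "moment": the same for the moment, N m; "opening": finger opening in m.
Only numpy, scipy, OpenCV 4.12 (cv2) and the standard library are available. Lean on these libraries where they do the work, as an engineer would, in place of code of your own. Each camera call takes 0.05 s, during which the arm holds its last target.

## Task

Lay out the parts of the dismantled lamps for reassembly: set the large metal foot, the small metal foot, the square wooden plinth and the oblong wooden bracket each into the plywood nest whose recess matches its shape and size, upright and sitting flat on the bottom of the recess. Leave the little amber glass shade standing where it is.

Things in the scene. Friction and masses are not known exactly. Their poses are not given: they have to be found in the camera images.
- large_foot: Large chromed bell-shaped lamp foot, round, 90 mm across at the bottom, narrowing in steps to a brass upright stub on its axis, 26 mm diameter, from 36 to 74 mm above the bottom: grip the stub. About 0.35 kg, stands upright, loose. Origin: centre of the underside, z up along the stub.
- small_foot: Small chromed bell-shaped lamp foot, the same form but only 56 mm across; its brass upright stub, 20 mm diameter, runs from 30 to 68 mm above the bottom: grip the stub. About 0.16 kg, stands upright, loose. Origin: centre of the underside, z up along the stub.
- plinth: Dark wooden lamp plinth: a square foot 64 x 64 mm, 16 mm high, with a smaller square step up to 24 mm and a round turned column on its axis, 28 mm diameter from 38 to 70 mm above the bottom: grip the column. About 0.16 kg, stands upright, loose. Origin: centre of the underside; x and y along the sides of the square, z up.
- bracket: Dark wooden lamp bracket, 0.2 kg, loose: oblong foot plate 110 (x) x 36 (y) x 14 mm thick; on its middle an upright block 44 (x) x 20 (y) mm, up to 66 mm above the bottom: grip the block across y. From the block a 12 mm thick scroll curls to each end, up to 56 mm high. Origin: centre of the underside; x along the length, z up. Either end may point either way in its nest.
- nest_large_round: Nest for the large foot: a square plywood plate 130 x 130 mm with a round recess 110 mm in diameter in its middle. Fixed to the bench, 14 mm thick, bare plywood with a cork floor to the recess; the recess is 10 mm deep, its floor 4 mm above the bench. Origin: centre of the underside (z = 0 on the bench); x and y along its sides, z up.
- nest_small_round: Nest for the small foot: a square plywood plate 96 x 96 mm with a round recess 76 mm in diameter in its middle. Fixed to the bench, 14 mm thick, bare plywood with a cork floor to the recess; the recess is 10 mm deep, its floor 4 mm above the bench. Origin: centre of the underside (z = 0 on the bench); x and y along its sides, z up.
- nest_square: Nest for the plinth: a square plywood plate 104 x 104 mm with a square recess 82 x 82 mm in its middle, parallel to its sides. Fixed to the bench, 14 mm thick, bare plywood with a cork floor to the recess; the recess is 10 mm deep, its floor 4 mm above the bench. Origin: centre of the underside (z = 0 on the bench); x and y along its sides, z up.
- nest_oblong: Nest for the bracket: an oblong plywood plate 150 mm (x) x 76 mm (y) with an oblong recess 130 mm (x) x 56 mm (y) in its middle, parallel to its sides. Fixed to the bench, 14 mm thick, bare plywood with a cork floor to the recess; the recess is 10 mm deep, its floor 4 mm above the bench. Origin: centre of the underside (z = 0 on the bench); x and y along its sides, z up.
- shade: Bystander, not to be moved: small open amber glass lamp shade, 70 mm tall, 60 mm across at the rim, 32 mm at the bottom, standing loose among the parts. Origin: centre of the underside, z up. Other clutter between and around the parts (two white porcelain sockets 38 mm across, pliers, screwdriver, tape measure, roll of tape) is at most 60 mm tall and not part of the job.
Mind the look-alikes: they are no part of the job. What is shaped like the nest_small_round but black or pink is not meant.

How it is judged:
At the end, for the whole second after the job is handed in: Each of the four parts stands upright (within 0.1 rad) on the floor of the recess of its own nest: its centre within 15 mm of the nest's centre, its underside less than 8 mm above the bench-side face of the nest, and at rest (horizontal distance between large_foot and nest_large_round below 0.015 m and z of large_foot in the frame of nest_large_round between 0 and 0.008 m and angle between each of large_foot, small_foot, plinth, bracket's own z axis and vertical below 0.1 rad and linear speed of each of large_foot, small_foot, plinth, bracket below 0.02 m/s and angular speed of each of large_foot, small_foot, plinth, bracket below 0.2 rad/s and horizontal distance between small_foot and nest_small_round below 0.015 m and z of small_foot in the frame of nest_small_round between 0 and 0.008 m and horizontal distance between plinth and nest_square below 0.015 m and z of plinth in the frame of nest_square between 0 and 0.008 m and horizontal distance between bracket and nest_oblong below 0.015 m and z of bracket in the frame of nest_oblong between 0 and 0.008 m); the robot touches nothing.
It fails at once if the glass shade is knocked over or pushed more than 30 mm (angle between shade's own z axis and vertical above 0.4 rad or distance of shade from where it was at the start of the episode above 0.03 m).
It also fails if it takes over 109 s, if anything falls off the work surface, if the arm or the gripper's body presses on something with over 40 N, if the wrist force passes 120 N, or if a joint passes its speed limit or range.

## Working session

There is one attempt and no reset: what is moved stays moved. The work goes in short steps, Python scripts to look and compute and a tool call to move; the robot and the scene stay as the last step left them, time stands still between calls to the robot, and variables do not carry over. Pictures are saved under pics/ and viewed, and the job is handed in when it is done.

Besides the shell and the picture viewer there is one more tool, called as name(argument=value, ...) on one line, values as JSON. carry_out: Moves the arm, as the interface text tells. Its arguments: {"type":"object","properties":{"moves":{"type":"array","items":{"type":"object","properties":{"dp":{"type":"array","items":{"type":"number"}},"roll":{"type":"number"}}}},"jaw":{"type":"number"},"squeeze":{"type":"number"}},"required":["moves"]}

```bash
ls; mkdir -p pics; python3 - <<'E'
from plant import observe,camera,camera_info
import cv2
print(observe())
for n in("side","top"):
    print(n,camera_info(n)); cv2.imwrite(f"pics/{n}0.png",camera(n)[:,:,::-1])
E
```

```text
pics
{'clock': 0.0, 'joints': array([ 1.04977125,  0.52199208, -0.03632529,  1.59997041,  0.02122764,
        1.02110738, -0.11279192]), 'joint_velocities': array([-0.00027512,  0.00203466, -0.00077891,  0.00029932, -0.00140187,
        0.0011196 , -0.00168987]), 'tau': array([ 1.84137796e-03, -9.27096248e+01,  1.98042780e+00, -3.69940639e+01,
        1.78422761e-02,  8.24717368e-03,  4.46626484e-05]), 'ee_pos': array([ 0.27213826, -0.56228653,  0.23075289]), 'tool_rot': array([-2.66134658e+00,  1.66845807e+00,  1.53115613e-03]), 'contact_force': array([0.36642954, 0.08617898, 0.56287917]), 'moment': array([0.05781573, 0.00141449, 0.03012254]), 'opening': 0.08549828529250583}
side {'vfov': 51.21057911108183, 'cx': 277.188985829971, 'cy': 210.3465670410539, 'origin': array([0.02380998, 0.89385833, 0.6855535 ]), 'attitude': array([ 0.35331658, -1.30638677, -2.33835426])}
top {'vfov': 47.83912004821298, 'cx': 281.98010015889525, 'cy': 198.29395375361025, 'origin': array([ 0.40376463, -0.01640201,  1.38743923]), 'attitude': array([ 0.09752529, -0.06373836, -1.57076208])}
```

View pics/side0.png

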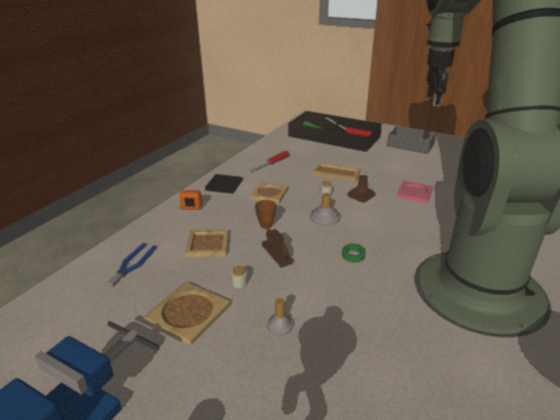

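View pics/top0.png

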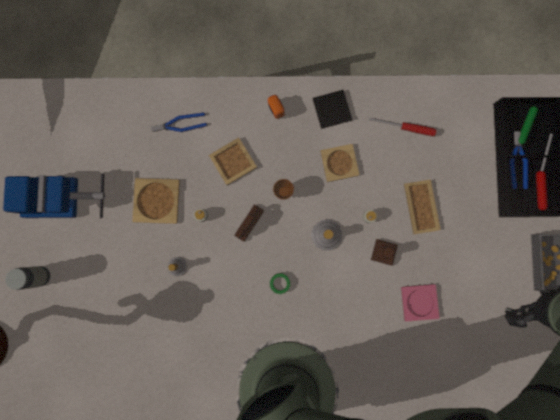

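```bash
cat > h.py <<'E'
import numpy as np,cv2
from scipy.spatial.transform import Rotation as R
from plant import camera_info
def cam(n):
    i=camera_info(n);f=210/np.tan(np.radians(i['vfov'])/2)
    return f,i['cx'],i['cy'],np.array(i['origin']),R.from_rotvec(i['attitude']).as_matrix()
def ray(n,u,v):
    f,cx,cy,o,A=cam(n);d=A@np.array([(u-cx)/f,-(v-cy)/f,-1]);return o,d
def plane(n,u,v,z):
    o,d=ray(n,u,v);return o+d*(z-o[2])/d[2]
def proj(n,p):
    f,cx,cy,o,A=cam(n);q=A.T@(np.array(p)-o);return np.array([cx-f*q[0]/q[2],cy+f*q[1]/q[2]])
def tri(a,b):
    o1,d1=ray('top',*a);o2,d2=ray('side',*b)
    s=np.linalg.lstsq(np.c_[d1,-d2],o2-o1,rcond=None)[0]
    p,q=o1+s[0]*d1,o2+s[1]*d2
    return (p+q)/2,np.linalg.norm(p-q)
E
python3 - <<'E'
import cv2
from h import *
t=cv2.imread('pics/top0.png')
cv2.imwrite('pics/t1.png',cv2.resize(t[80:290,120:300],None,fx=4,fy=4,interpolation=cv2.INTER_CUBIC)[:600*2][:840,:720][:600])
cv2.imwrite('pics/t1.png',cv2.resize(t[130:290,120:310],(760,640-0),interpolation=cv2.INTER_CUBIC)[:600])
cv2.imwrite('pics/t2.png',cv2.resize(t[130:280,260:450],(760,600),interpolation=cv2.INTER_CUBIC))
s=cv2.imread('pics/side0.png')
cv2.imwrite('pics/s1.png',cv2.resize(s[220:345,130:330],(800,500),interpolation=cv2.INTER_CUBIC))
cv2.imwrite('pics/s2.png',cv2.resize(s[145:270,240:440],(800,500),interpolation=cv2.INTER_CUBIC))
# gripper check
from plant import observe
print(proj('top',observe()['ee_pos']),proj('side',observe()['ee_pos']),proj('top',(0,0,0)),proj('side',(0,0,0)))
E
```

```text
[522.16153262 302.6564953 ] [431.25246516 104.69526352] [286.81420105 390.61282301] [478.59040226 288.34586481]
```

View pics/t1.png

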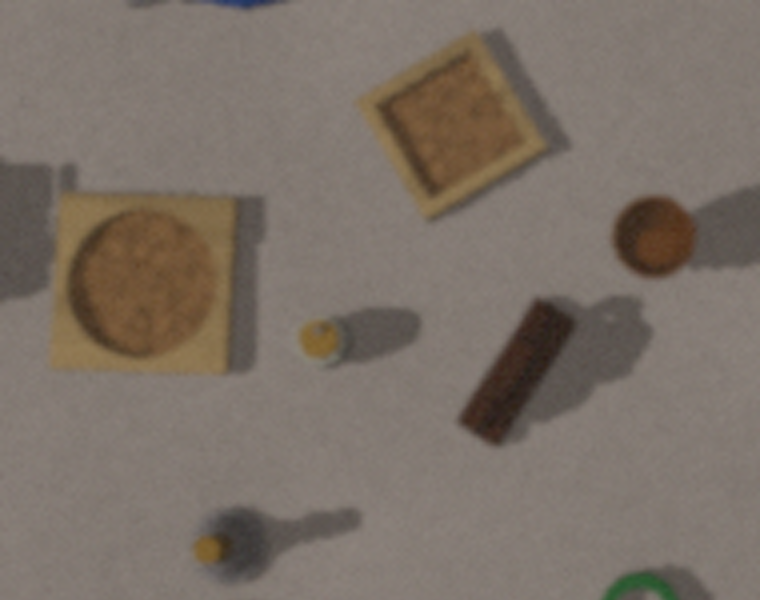

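View pics/t2.png

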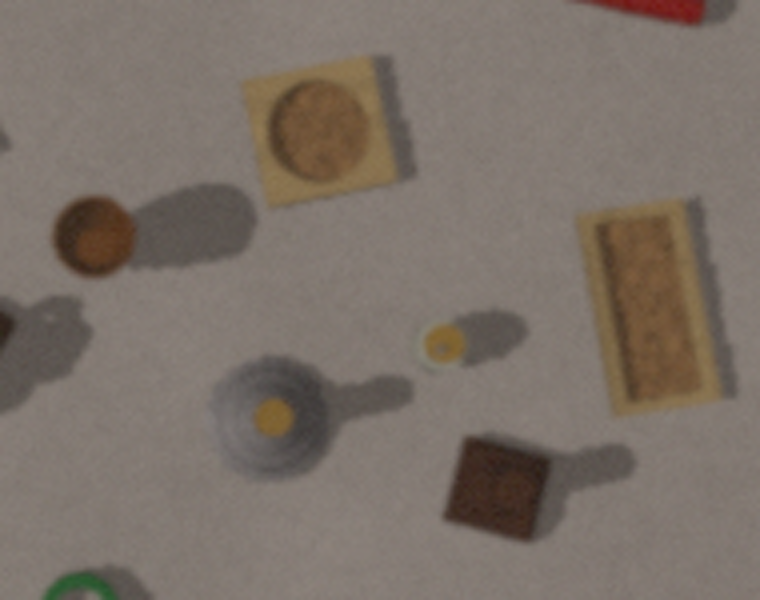

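View pics/s1.png

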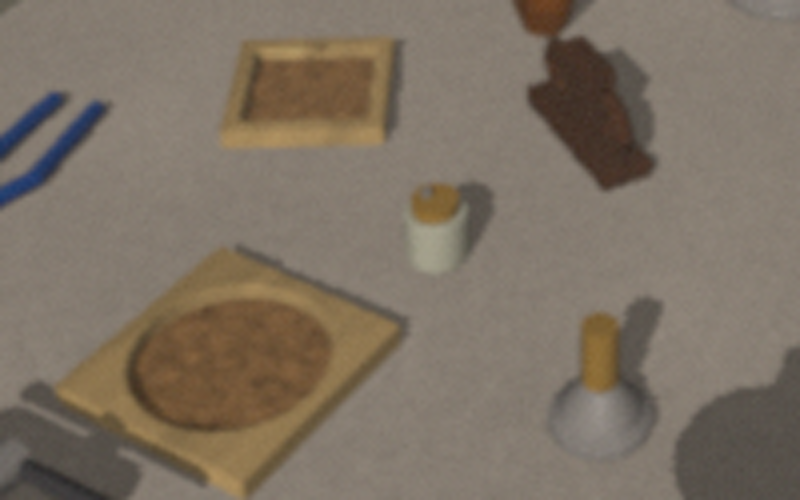

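View pics/s2.png

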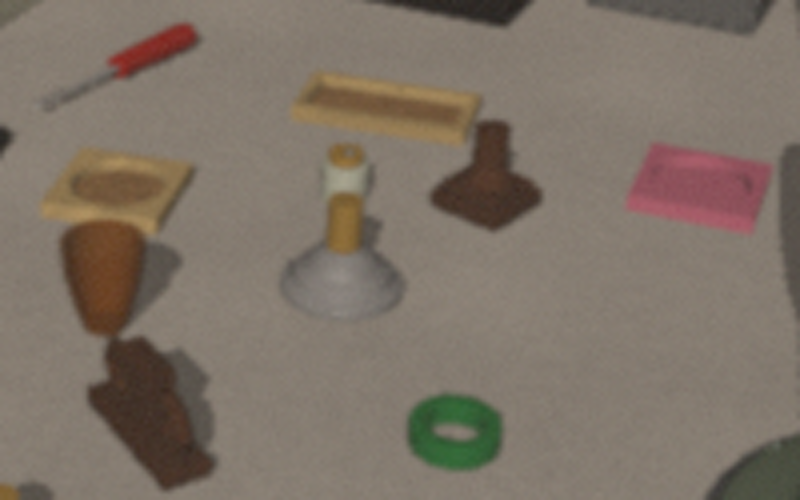

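```bash
python3 - <<'E'
from h import *
for n in('top','side'):
    im=cv2.imread(f'pics/{n}0.png');hsv=cv2.cvtColor(im,cv2.COLOR_BGR2HSV)
    print(n,[ (hsv[v,u]) for u,v in ([(140,185),(233,160),(276,280),(328,233),(249,222),(385,250),(300,300)] if n=='top' else [(170,300),(280,310),(326,204),(362,190),(278,250),(400,330)])])
    for nm,lo,hi in(('ply',(10,85,70),(28,255,255)),('brass',(15,150,90),(28,255,255)),('dark',(0,60,0),(14,255,90))):
        m=cv2.inRange(hsv,lo,hi);
        m=cv2.morphologyEx(m,cv2.MORPH_CLOSE,np.ones((3,3)))
        cs,_=cv2.findContours(m,cv2.RETR_EXTERNAL,cv2.CHAIN_APPROX_NONE)
        for c in cs:
            a=cv2.contourArea(c)
            if a<20: continue
            x,y,w,h=cv2.boundingRect(c)
            if y<95 or y>330 or x<130 or x>450:continue
            r=cv2.minAreaRect(c);M=cv2.moments(c)
            print(nm,'a%d'%a,'box',x,y,w,h,'rect',np.round(r[0],1),np.round(r[1],1),round(r[2],1),'cen',round(M['m10']/M['m00'],1),round(M['m01']/M['m00'],1))
E
```

```text
top [array([ 19, 105, 138], dtype=uint8), array([ 15, 130, 108], dtype=uint8), array([14, 42, 90], dtype=uint8), array([ 20, 158, 123], dtype=uint8), array([ 12, 121,  57], dtype=uint8), array([ 10, 116,  66], dtype=uint8), array([ 14,  30, 128], dtype=uint8)]
ply a33 box 168 264 8 7 rect [171.5 267. ] [6. 7.] 90.0 cen 171.6 266.9
ply a58 box 324 230 10 9 rect [328.5 234. ] [8. 9.] 90.0 cen 328.2 233.9
ply a64 box 366 211 11 10 rect [371.  215.5] [9.2 9.2] 45.0 cen 370.9 215.3
ply a60 box 195 210 10 9 rect [199.5 214. ] [8. 9.] 90.0 cen 199.4 214.2
ply a1270 box 405 180 35 54 rect [421.9 206.5] [51.1 26.7] 79.2 cen 421.8 206.5
ply a288 box 273 179 21 20 rect [283.3 188.8] [19.8 19.1] 45.0 cen 283.3 188.6
ply a1836 box 133 178 46 45 rect [155.6 200.2] [44.2 43.8] 2.7 cen 155.6 200.3
ply a966 box 321 144 38 37 rect [339.6 162.4] [31.9 32.7] 78.2 cen 339.5 162.4
ply a1130 box 210 138 46 46 rect [232.6 160.8] [34.5 34.7] 59.5 cen 232.5 160.9
ply a228 box 267 95 18 24 rect [275.8 106.1] [23.3 12.1] 63.4 cen 275.8 106.4
brass a20 box 325 231 7 7 rect [327.6 233.9] [5.  5.5] 56.3 cen 327.8 
[... 1165 characters left out ...]
ply a958 box 250 182 38 60 rect [265.1 210.1] [34.9 56.3] 10.7 cen 267.2 202.2
ply a36 box 322 181 9 6 rect [326.  183.5] [5. 8.] 90.0 cen 326.1 183.4
ply a238 box 348 176 27 26 rect [363.3 190. ] [21.2 25. ] 34.5 cen 360.3 190.0
ply a512 box 313 163 47 18 rect [335.9 171.5] [45.5 13.2] 8.1 cen 336.3 171.5
brass a49 box 277 300 6 17 rect [279.5 308. ] [16.  5.] 90.0 cen 279.1 309.6
brass a22 box 323 196 6 10 rect [325.8 200.8] [4.4 9.5] 14.0 cen 325.5 201.8
dark a705 box 256 203 37 64 rect [271.5 234. ] [67.8 24.5] 73.5 cen 275.0 242.5
dark a339 box 348 175 27 27 rect [363.6 190. ] [22.9 26. ] 32.9 cen 361.3 190.4
dark a519 box 292 112 89 35 rect [335.4 128.8] [87.5 26.1] 8.8 cen 343.6 126.5
```

```bash
cat > m.py <<'E'
from h import *
T1=lambda x,y:(120+x/4-.4,130+y/4-.4)
T2=lambda x,y:(260+x/4-.4,130+y/4-.4)
S1=lambda x,y:(130+x/4-.4,220+y/4-.4)
S2=lambda x,y:(240+x/4-.4,145+y/4-.4)
prs={'large':(T2(273,418),S2(345,200)),'small':(T1(209,549),S1(600,319)),'plinth':(T2(515,489),S2(492,126)),'brkt':((248.8,222.7),S1(580,46)),
'shade':(T2(95,236),S2(103,233))}
for k,(a,b) in prs.items(): print(k,np.round(tri(a,b)[0],4),'gap %.4f'%tri(a,b)[1])
nt={'nl':[T1(62,193),T1(235,200),T1(225,374),T1(50,367)],
'nsq':[T1(474,32),T1(546,145),T1(432,218),T1(360,101)],
'nsm':[T2(375,56),T2(398,180),T2(271,207),T2(244,80)],
'nob':[T2(578,215),T2(686,198),T2(722,398),T2(616,415)]}
ns={'nl':[S1(247,478),S1(62,387),S1(230,247),S1(404,324)],
'nsq':[S1(224,131),S1(243,40),S1(395,41),S1(384,134)],
'nsm':[S2(80,149),S2(194,165),S2(159,219),S2(45,206)],
'nob':[S2(320,73),S2(480,95),S2(466,131),S2(297,108)]}
def dx(c):
    c=np.array(c);A=np.c_[c[2]-c[0],c[1]-c[3]];s=np.linalg.solve(A,c[1]-c[0]);return c[0]+s[0]*(c[2]-c[0])
for k in nt:
    a,b=dx(nt[k]),dx(ns[k])
    P=np.array([plane('top',*c,.014) for c in nt[k]]);e=np.roll(P,-1,0)-P
    print(k,'tri',np.round(tri(a,b)[0],4),'gap %.4f'%tri(a,b)[1],'plane top',np.round(P.mean(0)[:2],4),'side',np.round(plane('side',*b,.014)[:2],4),'edges',np.round(np.linalg.norm(e,axis=1),4),'ang',np.round(np.degrees(np.arctan2(e[:,1],e[:,0])),1))
E
python3 m.py
```

```text
large [ 0.4388 -0.1151  0.0737] gap 0.0012
small [0.3489 0.3172 0.0693] gap 0.0010
plinth [ 0.3896 -0.2813  0.0695] gap 0.0020
brkt [0.475  0.1064 0.0688] gap 0.0080
shade [0.5656 0.0076 0.0748] gap 0.0015
nl tri [0.5383 0.3834 0.0133] gap 0.0047 plane top [0.5401 0.3846] side [0.5355 0.3831] edges [0.1285 0.1281 0.1287 0.1284] ang [-92.5 178.   87.6  -2.1]
nsq tri [0.6582 0.1578 0.0092] gap 0.0017 plane top [0.6576 0.158 ] side [0.6528 0.1627] edges [0.1006 0.0993 0.1028 0.0984] ang [-147.6  122.8   31.9  -58.5]
nsm tri [ 0.6502 -0.1593  0.009 ] gap 0.0026 plane top [ 0.6511 -0.1573] side [ 0.6443 -0.1518] edges [0.0935 0.0948 0.0962 0.0979] ang [-170.6  101.9   11.3  -79.7]
nob tri [ 0.5181 -0.3945  0.0117] gap 0.0056 plane top [ 0.5216 -0.3927] side [ 0.5138 -0.3913] edges [0.0794 0.1468 0.0771 0.1471] ang [ -81.2 -171.8   99.     9.1]
```

```bash
cat > g.py <<'E'
from h import *
from plant import observe
import sys
def go(x,y,z,yaw=None):
    o=observe();Rm=R.from_rotvec(o['tool_rot']).as_matrix();p=o['ee_pos']
    cy=np.degrees(np.arctan2(Rm[1,0],Rm[0,0]))
    print('t %.1f'%o['clock'],'pos',np.round(p,4),'yaw %.1f'%cy,'tilt z',np.round(Rm[:,2],3),'j7 %.2f'%o['joints'][6],'F',np.round(o['contact_force'],1),'op %.4f'%o['opening'])
    roll=0
    if yaw is not None:
        for k in(-180,0,180,360):
            d=yaw+k-cy
            if abs(d)<=200: print('  roll option',round(-d,1))
        d=(yaw-cy+90)%180-90; roll=-d
    print(' dp now-axes cm',np.round(Rm.T@(np.array([x,y,z])-p)*100,2))
    if yaw is not None:
        R2=Rm@R.from_euler('z',roll,degrees=True).as_matrix()
        print(' roll',round(roll,1),'dp after roll cm',np.round(R2.T@(np.array([x,y,z])-p)*100,2))
if __name__=='__main__': go(*map(float,sys.argv[1:]))
E
python3 - <<'E'
from m import *
for nm,c,z in(('plinth',[T2(466,437),T2(550,458),T2(530,542),T2(444,520)],.012),('brk',[T1(537,298),T1(576,322),T1(499,446),T1(459,422)],.014)):
    P=np.array([plane('top',*q,z) for q in c]);e=np.roll(P,-1,0)-P
    print(nm,np.round(P.mean(0),4),np.round(np.linalg.norm(e,axis=1),4),np.round(np.degrees(np.arctan2(e[:,1],e[:,0])),1))
print('stub tops by plane',[np.round(plane('top',*prs[k][0],z),4)[:2] for k,z in(('large',.074),('small',.068),('plinth',.07))])
E
python3 g.py .389 -.281 .15
```

```text
large [ 0.4388 -0.1151  0.0737] gap 0.0012
small [0.3489 0.3172 0.0693] gap 0.0010
plinth [ 0.3896 -0.2813  0.0695] gap 0.0020
brkt [0.475  0.1064 0.0688] gap 0.0080
shade [0.5656 0.0076 0.0748] gap 0.0015
nl tri [0.5383 0.3834 0.0133] gap 0.0047 plane top [0.5401 0.3846] side [0.5355 0.3831] edges [0.1285 0.1281 0.1287 0.1284] ang [-92.5 178.   87.6  -2.1]
nsq tri [0.6582 0.1578 0.0092] gap 0.0017 plane top [0.6576 0.158 ] side [0.6528 0.1627] edges [0.1006 0.0993 0.1028 0.0984] ang [-147.6  122.8   31.9  -58.5]
nsm tri [ 0.6502 -0.1593  0.009 ] gap 0.0026 plane top [ 0.6511 -0.1573] side [ 0.6443 -0.1518] edges [0.0935 0.0948 0.0962 0.0979] ang [-170.6  101.9   11.3  -79.7]
nob tri [ 0.5181 -0.3945  0.0117] gap 0.0056 plane top [ 0.5216 -0.3927] side [ 0.5138 -0.3913] edges [0.0794 0.1468 0.0771 0.1471] ang [ -81.2 -171.8   99.     9.1]
plinth [ 0.3899 -0.28    0.012 ] [0.0617 0.0619 0.063  0.0617] [-104.2  165.3   75.6  -15.9]
brk [0.4747 0.1088 0.014 ] [0.0335 0.1056 0.034  0.1062] [-121.7  148.3   59.3  -31.9]
stub tops by plane [array([ 0.4393, -0.1148]), array([0.3493, 0.3177]), array([ 0.3906, -0.2809])]
t 0.1 pos [ 0.2721 -0.5623  0.2308] yaw -64.2 tilt z [-0.001  0.001 -1.   ] j7 -0.11 F [ 0.5 -0.2  0.1] op 0.0856
 dp now-axes cm [-20.22 -22.78   8.1 ]
```

carry_out(moves=[{"dp": [-3,-3.4,0.5]},{"dp": [-3.4,-3.8,1.3]},{"dp": [-3.4,-3.8,1.3]},{"dp": [-3.4,-3.8,1.3]},{"dp": [-3.4,-3.8,1.3]},{"dp": [-2.6,-3.0,1.3]},{"dp": [-1.0,-2.0,1.1]},{"dp": [0,0,0]},{"dp": [0,0,0]},{"dp": [0,0,0]}], jaw=1, squeeze=50)

```text
invalid input
```

```bash
python3 g.py .390 -.2807 .040
```

```text
t 0.1 pos [ 0.2721 -0.5623  0.2308] yaw -64.2 tilt z [-0.001  0.001 -1.   ] j7 -0.11 F [ 0.5 -0.2  0.1] op 0.0856
 dp now-axes cm [-20.19 -22.88  19.1 ]
```

carry_out(moves=[{"dp": [-3,-3.4,0.5],"roll": 0},{"dp": [-3.4,-3.6,1.0],"roll": 0},{"dp": [-3.4,-3.6,1.0],"roll": 0},{"dp": [-3.4,-3.6,1.0],"roll": 0},{"dp": [-3.2,-3.6,1.5],"roll": 0},{"dp": [-2.6,-3.0,1.5],"roll": 0},{"dp": [-1.2,-2.1,1.5],"roll": 0},{"dp": [0,0,0],"roll": 0},{"dp": [0,0,0],"roll": 0},{"dp": [0,0,0],"roll": 0}], jaw=1, squeeze=50)

```text
clock: 1.1
ee_pos: [0.3893, -0.2837, 0.152]
tool_rot: [2.66, -1.67, 0.0]
contact_force: [0.2, 0.1, -0.7]
opening: 0.0854
```

```bash
python3 g.py .390 -.2807 .040
```

```text
t 1.1 pos [ 0.3893 -0.2837  0.152 ] yaw -64.2 tilt z [ 0. -0. -1.] j7 -0.68 F [ 0.2  0.1 -0.7] op 0.0854
 dp now-axes cm [-0.25 -0.19 11.2 ]
```

carry_out(moves=[{"dp": [-0.2,-0.2,2],"roll": 0},{"dp": [0,0,3],"roll": 0},{"dp": [0,0,3],"roll": 0},{"dp": [0,0,2],"roll": 0},{"dp": [0,0,1.2],"roll": 0},{"dp": [0,0,0],"roll": 0},{"dp": [0,0,0],"roll": 0}])

```text
clock: 1.8
ee_pos: [0.3907, -0.2807, 0.0404]
tool_rot: [2.661, -1.67, 0.001]
contact_force: [-0.2, 0.2, 0.5]
opening: 0.0854
```

carry_out(moves=[{"dp": [0,0,0],"roll": 0},{"dp": [0,0,0],"roll": 0},{"dp": [0,0,0],"roll": 0},{"dp": [0,0,0],"roll": 0},{"dp": [0,0,0],"roll": 0},{"dp": [0,0,0],"roll": 0},{"dp": [0,0,0],"roll": 0},{"dp": [0,0,0],"roll": 0},{"dp": [0,0,0],"roll": 0},{"dp": [0,0,0],"roll": 0}], jaw=0, squeeze=50)

```text
clock: 2.8
ee_pos: [0.3908, -0.2802, 0.0401]
tool_rot: [-2.662, 1.669, -0.001]
contact_force: [-2.1, 1.3, 9.5]
opening: 0.0264
```

```bash
python3 g.py .390 -.2807 .040
```

```text
t 2.8 pos [ 0.3908 -0.2802  0.0401] yaw -64.2 tilt z [ 0. -0. -1.] j7 -0.73 F [-2.1  1.3  9.5] op 0.0264
 dp now-axes cm [0.02 0.09 0.01]
```

carry_out(moves=[{"dp": [0,0,-1],"roll": 0},{"dp": [0,0,-2],"roll": 0},{"dp": [0,0,-3],"roll": 0},{"dp": [0,0,-4],"roll": 0},{"dp": [0,0,-4],"roll": 0},{"dp": [0,0,-4],"roll": 0},{"dp": [0,0,-2],"roll": 0},{"dp": [0,0,0],"roll": 0},{"dp": [0,0,0],"roll": 0}])

```text
clock: 3.7
ee_pos: [0.3903, -0.28, 0.2397]
tool_rot: [-2.662, 1.669, -0.0]
contact_force: [-0.8, 0.5, -2.9]
opening: 0.0257
```

```bash
python3 g.py .6572 .1580 .24 -17.3; python3 - <<'E'
from plant import camera;from h import *
s=camera('side')[:,:,::-1]; cv2.imwrite('pics/a1.png',cv2.resize(s[40:240,240:480],(720,600)))
E
```

```text
t 3.7 pos [ 0.3903 -0.28    0.2397] yaw -64.2 tilt z [ 0. -0. -1.] j7 -0.66 F [-0.8  0.5 -2.9] op 0.0257
  roll option 133.1
  roll option -46.9
 dp now-axes cm [-2.78e+01 -4.31e+01 -3.00e-02]
 roll -46.9 dp after roll cm [ 1.245e+01 -4.975e+01 -3.000e-02]
```

View pics/a1.png

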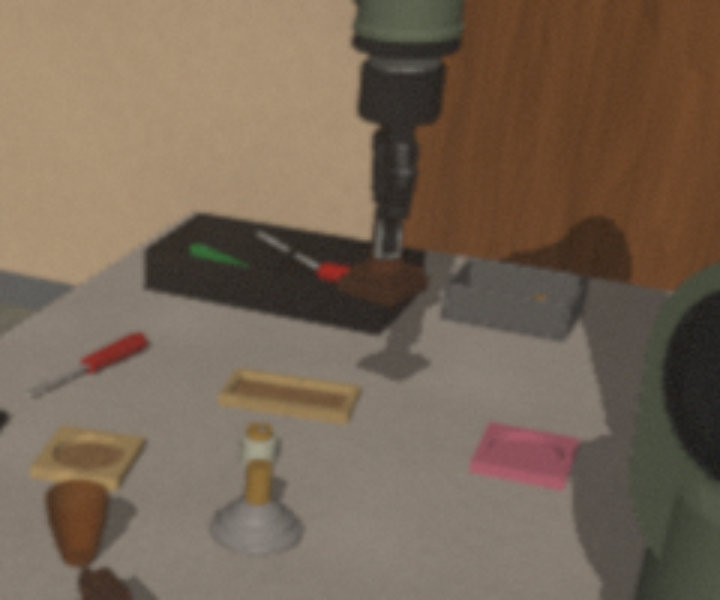

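carry_out(moves=[{"dp": [0,0,0],"roll": -3},{"dp": [0,0,0],"roll": -6},{"dp": [0,0,0],"roll": -6},{"dp": [0,0,0],"roll": -6},{"dp": [0,0,0],"roll": -6},{"dp": [0,0,0],"roll": -6},{"dp": [0,0,0],"roll": -6},{"dp": [0,0,0],"roll": -5},{"dp": [0,0,0],"roll": -3},{"dp": [0.4,-1.6,0],"roll": 0},{"dp": [0.8,-3,0],"roll": 0},{"dp": [1,-4,0],"roll": 0},{"dp": [1,-4,0],"roll": 0},{"dp": [1,-4,0],"roll": 0},{"dp": [1,-4,0],"roll": 0},{"dp": [1,-4,0],"roll": 0}], squeeze=70)

```text
clock: 5.35
ee_pos: [0.5225, -0.0618, 0.2383]
tool_rot: [-3.106, 0.469, 0.004]
contact_force: [0.8, -1.0, -1.2]
opening: 0.0255
```

carry_out(moves=[{"dp": [1,-4,0],"roll": 0},{"dp": [1,-4,0],"roll": 0},{"dp": [1,-4,0],"roll": 0},{"dp": [1,-4,0],"roll": 0},{"dp": [0.8,-4,0],"roll": 0},{"dp": [0.7,-3,0],"roll": 0},{"dp": [0.5,-1.5,0],"roll": 0},{"dp": [0,0,0],"roll": 0},{"dp": [0,0,0],"roll": 0},{"dp": [0,0,0],"roll": 0}])

```text
clock: 6.35
ee_pos: [0.6517, 0.1519, 0.239]
tool_rot: [3.105, -0.47, -0.002]
contact_force: [-0.9, -0.3, -2.4]
opening: 0.0254
```

```bash
python3 g.py .6572 .1580 .08 -17.3; python3 - <<'E'
from plant import camera;from h import *
s=camera('side')[:,:,::-1]; cv2.imwrite('pics/a2s.png',cv2.resize(s[110:260,150:350],(800,600)))
s=camera('top')[:,:,::-1]; cv2.imwrite('pics/a2t.png',cv2.resize(s[80:230,150:350],(800,600)))
E
```

```text
t 6.3 pos [0.6517 0.1519 0.239 ] yaw -17.2 tilt z [-0.001 -0.001 -1.   ] j7 -0.80 F [-0.9 -0.3 -2.4] op 0.0254
  roll option 180.1
  roll option 0.1
  roll option -179.9
 dp now-axes cm [ 0.36 -0.76 15.9 ]
 roll 0.1 dp after roll cm [ 0.36 -0.77 15.9 ]
```

View pics/a2s.png

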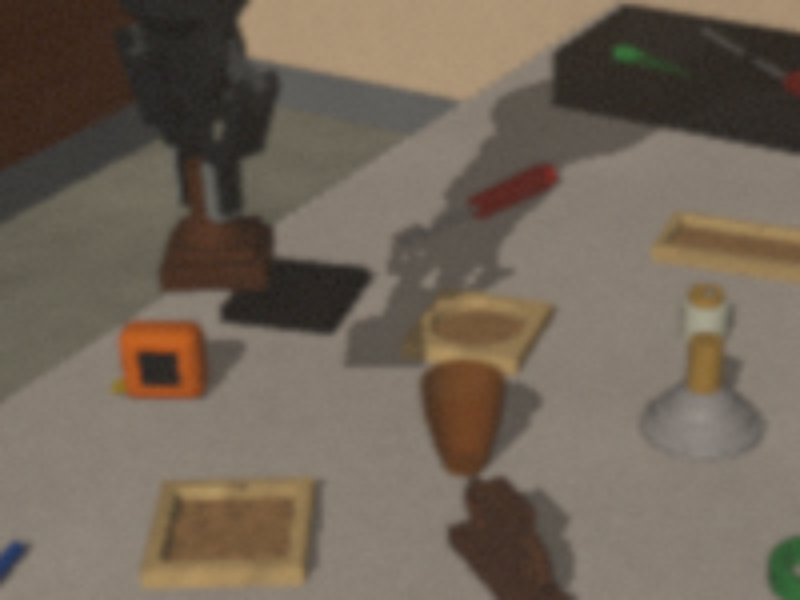

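View pics/a2t.png

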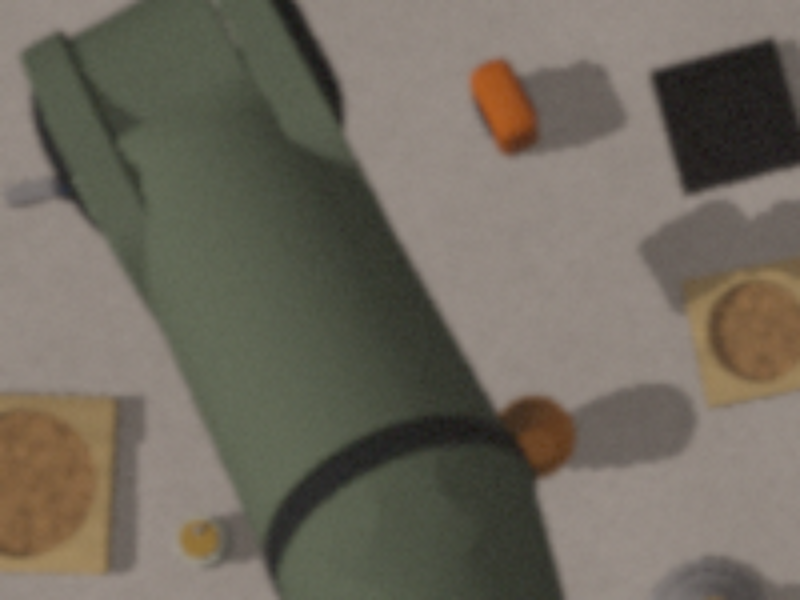

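carry_out(moves=[{"dp": [0.2,-0.4,1],"roll": 0},{"dp": [0.2,-0.3,2.5],"roll": 0},{"dp": [0,0,3],"roll": 0},{"dp": [0,0,3],"roll": 0},{"dp": [0,0,3],"roll": 0},{"dp": [0,0,2.5],"roll": 0},{"dp": [0,0,1],"roll": 0},{"dp": [0,0,0],"roll": 0},{"dp": [0,0,0],"roll": 0},{"dp": [0,0,0],"roll": 0}])

```text
clock: 7.45
ee_pos: [0.6588, 0.1587, 0.0812]
tool_rot: [-3.105, 0.469, -0.003]
contact_force: [0.0, 0.3, -1.6]
opening: 0.026
```

```bash
python3 g.py .6572 .1580 .045 -17.3; python3 - <<'E'
from plant import camera;from h import *
s=camera('side')[:,:,::-1]; cv2.imwrite('pics/a3s.png',cv2.resize(s[160:280,130:290],(800,600)))
E
```

```text
t 7.5 pos [0.6588 0.1587 0.0812] yaw -17.2 tilt z [ 0.002  0.001 -1.   ] j7 -0.86 F [ 0.   0.3 -1.6] op 0.0260
  roll option 180.1
  roll option 0.1
  roll option -179.9
 dp now-axes cm [-0.14  0.12  3.62]
 roll 0.1 dp after roll cm [-0.14  0.12  3.62]
```

View pics/a3s.png

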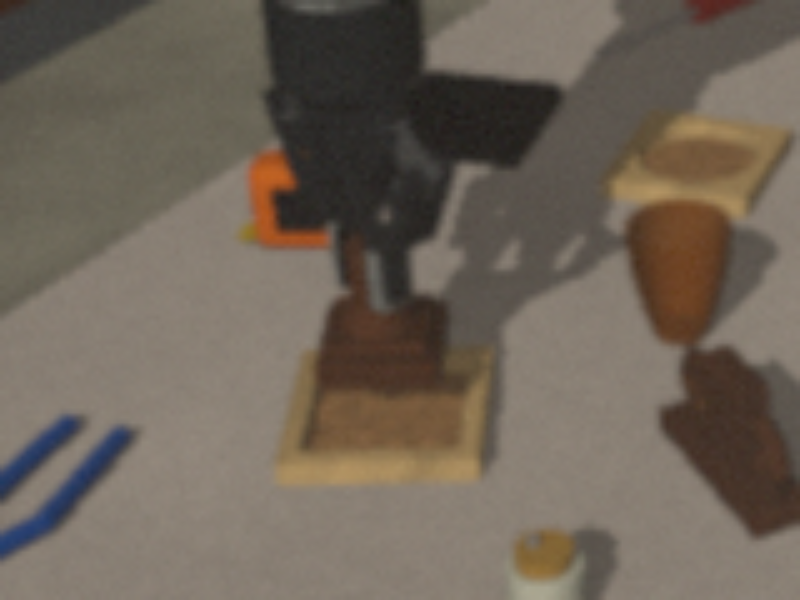

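carry_out(moves=[{"dp": [-0.1,0.1,1],"roll": 0},{"dp": [0,0,1],"roll": 0},{"dp": [0,0,0.8],"roll": 0},{"dp": [0,0,0.4],"roll": 0},{"dp": [0,0,0.2],"roll": 0},{"dp": [0,0,0.2],"roll": 0},{"dp": [0,0,0],"roll": 0},{"dp": [0,0,0],"roll": 0},{"dp": [0,0,0],"roll": 0}])

```text
clock: 8.4
ee_pos: [0.6568, 0.1579, 0.0444]
tool_rot: [-3.106, 0.469, -0.0]
contact_force: [-4.3, -0.4, 6.2]
opening: 0.0255
```

```bash
python3 g.py .6572 .1580 .045 -17.3; python3 - <<'E'
from plant import camera;from h import *
s=camera('side')[:,:,::-1]; cv2.imwrite('pics/a4s.png',cv2.resize(s[160:280,130:290],(800,600)))
E
```

```text
t 8.4 pos [0.6568 0.1579 0.0444] yaw -17.2 tilt z [ 0.  0. -1.] j7 -0.88 F [-4.3 -0.4  6.2] op 0.0255
  roll option 180.1
  roll option 0.1
  roll option -179.9
 dp now-axes cm [ 0.03 -0.02 -0.06]
 roll 0.1 dp after roll cm [ 0.03 -0.02 -0.06]
```

View pics/a4s.png

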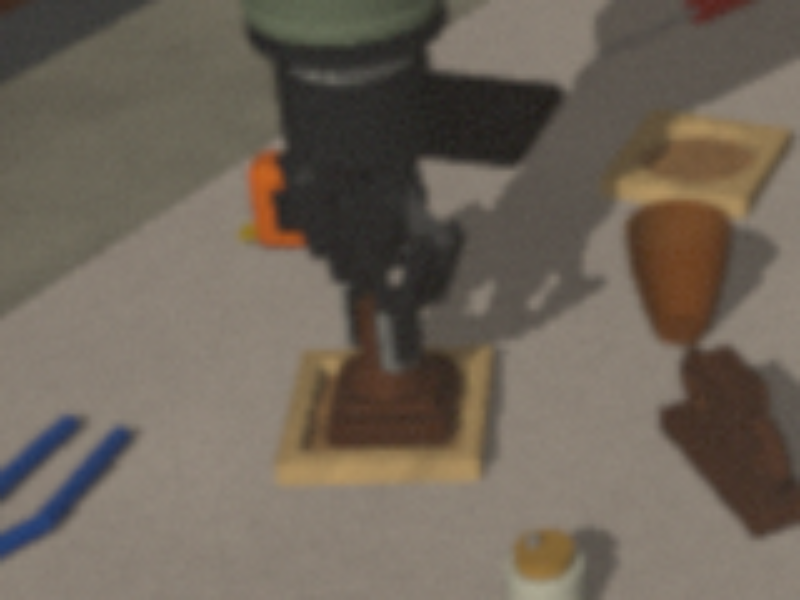

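carry_out(moves=[{"dp": [0,0,0],"roll": 0},{"dp": [0,0,0],"roll": 0},{"dp": [0,0,0],"roll": 0},{"dp": [0,0,0],"roll": 0},{"dp": [0,0,0],"roll": 0},{"dp": [0,0,0],"roll": 0},{"dp": [0,0,-1],"roll": 0},{"dp": [0,0,-3],"roll": 0},{"dp": [0,0,-4],"roll": 0},{"dp": [0,0,-4],"roll": 0},{"dp": [0,0,-2],"roll": 0},{"dp": [0,0,0],"roll": 0}], jaw=1)

```text
clock: 9.65
ee_pos: [0.6583, 0.1583, 0.1881]
tool_rot: [-3.104, 0.469, -0.008]
contact_force: [0.1, -1.8, 0.4]
opening: 0.0857
```

```bash
python3 g.py .4747 .1080 .15 59; python3 - <<'E'
from plant import camera;from h import *
s=camera('side')[:,:,::-1]; cv2.imwrite('pics/a5s.png',cv2.resize(s[160:280,130:290],(800,600)))
E
```

```text
t 9.7 pos [0.6583 0.1583 0.1881] yaw -17.2 tilt z [ 0.005  0.002 -1.   ] j7 -0.82 F [ 0.1 -1.8  0.4] op 0.0857
  roll option 103.8
  roll option -76.2
 dp now-axes cm [-16.07  10.24   3.7 ]
 roll -76.2 dp after roll cm [-13.78 -13.16   3.7 ]
```

View pics/a5s.png

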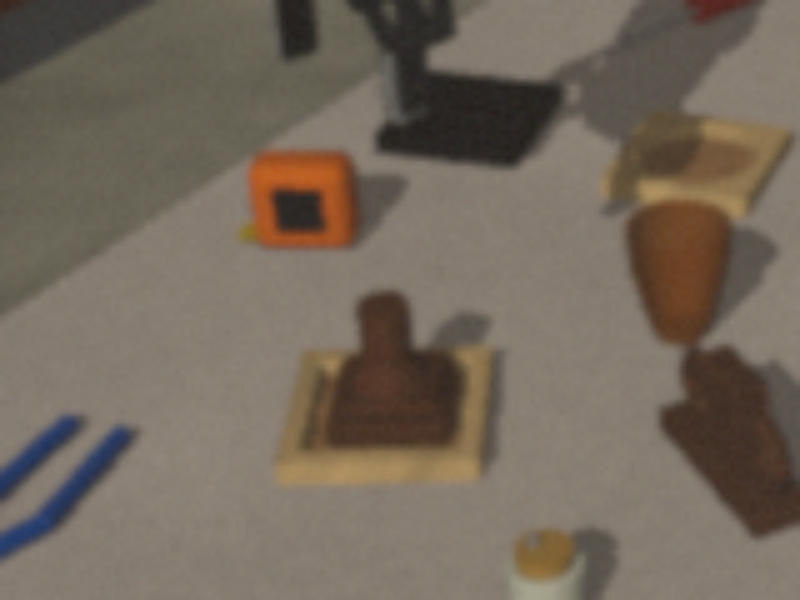

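carry_out(moves=[{"dp": [0,0,0],"roll": -4},{"dp": [0,0,0],"roll": -8},{"dp": [0,0,0],"roll": -8},{"dp": [0,0,0],"roll": -8},{"dp": [0,0,0],"roll": -8},{"dp": [0,0,0],"roll": -8},{"dp": [0,0,0],"roll": -8},{"dp": [0,0,0],"roll": -8},{"dp": [0,0,0],"roll": -8},{"dp": [0,0,0],"roll": -5},{"dp": [0,0,0],"roll": -2.5},{"dp": [-1,-1,0],"roll": 0},{"dp": [-2.4,-2.4,0.5],"roll": 0},{"dp": [-2.6,-2.4,0.5],"roll": 0},{"dp": [-2.6,-2.4,0.5],"roll": 0},{"dp": [-2.4,-2.4,0.5],"roll": 0},{"dp": [-1.8,-1.6,1],"roll": 0},{"dp": [-1,-1,0.8],"roll": 0},{"dp": [0,0,0],"roll": 0},{"dp": [0,0,0],"roll": 0}])

```text
clock: 11.7
ee_pos: [0.4723, 0.1098, 0.1457]
tool_rot: [-2.743, -1.531, 0.0]
contact_force: [0.3, 0.5, 0.4]
opening: 0.0856
```

```bash
python3 g.py .4747 .1080 .039 58.3; python3 - <<'E'
from plant import camera;from h import *
s=camera('side')[:,:,::-1]; cv2.imwrite('pics/b1s.png',cv2.resize(s[160:280,200:360],(800,600)))
E
```

```text
t 11.7 pos [0.4723 0.1098 0.1457] yaw 58.3 tilt z [-0.  0. -1.] j7 0.22 F [0.3 0.5 0.4] op 0.0856
  roll option 180.0
  roll option 0.0
  roll option -180.0
 dp now-axes cm [-0.02  0.3  10.67]
 roll 0.0 dp after roll cm [-0.02  0.3  10.67]
```

View pics/b1s.png

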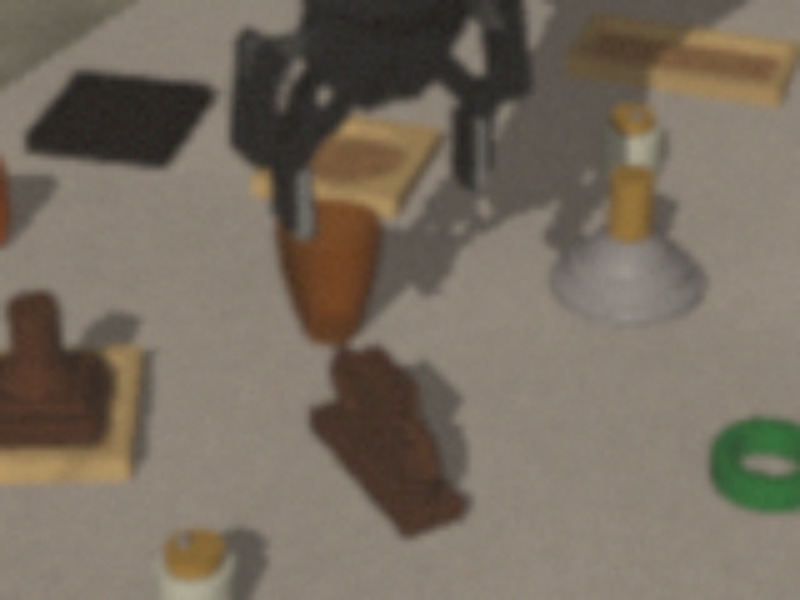

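carry_out(moves=[{"dp": [0,0.3,1],"roll": 0},{"dp": [0,0,2.5],"roll": 0},{"dp": [0,0,3],"roll": 0},{"dp": [0,0,2.2],"roll": 0},{"dp": [0,0,1.2],"roll": 0},{"dp": [0,0,0.7],"roll": 0},{"dp": [0,0,0],"roll": 0},{"dp": [0,0,0],"roll": 0}])

```text
clock: 12.55
ee_pos: [0.475, 0.1083, 0.0403]
tool_rot: [2.743, 1.531, 0.001]
contact_force: [0.9, -0.3, -0.6]
opening: 0.0853
```

carry_out(moves=[{"dp": [0,0,0],"roll": 0},{"dp": [0,0,0],"roll": 0},{"dp": [0,0,0],"roll": 0},{"dp": [0,0,0],"roll": 0},{"dp": [0,0,0],"roll": 0},{"dp": [0,0,0],"roll": 0},{"dp": [0,0,0],"roll": 0},{"dp": [0,0,0],"roll": 0},{"dp": [0,0,0],"roll": 0},{"dp": [0,0,0],"roll": 0}], jaw=0, squeeze=70)

```text
clock: 13.55
ee_pos: [0.4747, 0.1081, 0.0399]
tool_rot: [2.743, 1.531, 0.0]
contact_force: [0.4, -1.5, 5.9]
opening: 0.019
```

```bash
python3 g.py .5205 -.393 .24 98.8; python3 - <<'E'
from plant import camera;from h import *
s=camera('side')[:,:,::-1]; cv2.imwrite('pics/b2s.png',cv2.resize(s[160:280,200:360],(800,600)))
E
```

```text
t 13.6 pos [0.4747 0.1081 0.0399] yaw 58.3 tilt z [ 0. -0. -1.] j7 0.05 F [ 0.4 -1.5  5.9] op 0.0190
  roll option 139.5
  roll option -40.5
 dp now-axes cm [-40.24  30.21 -20.  ]
 roll -40.5 dp after roll cm [-50.22  -3.14 -20.  ]
```

View pics/b2s.png

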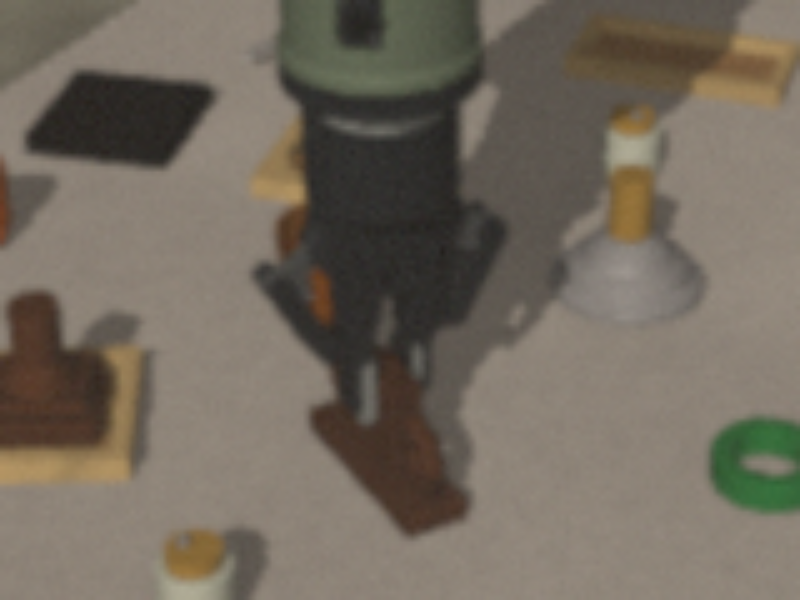

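carry_out(moves=[{"dp": [0,0,-1],"roll": 0},{"dp": [0,0,-2],"roll": 0},{"dp": [0,0,-4],"roll": 0},{"dp": [0,0,-4],"roll": 0},{"dp": [0,0,-4],"roll": 0},{"dp": [0,0,-3],"roll": 0},{"dp": [0,0,-2],"roll": 0},{"dp": [0,0,0],"roll": -3},{"dp": [0,0,0],"roll": -6},{"dp": [0,0,0],"roll": -6},{"dp": [0,0,0],"roll": -6},{"dp": [0,0,0],"roll": -6},{"dp": [0,0,0],"roll": -6},{"dp": [0,0,0],"roll": -5},{"dp": [0,0,0],"roll": -2.5},{"dp": [0,0,0],"roll": 0}])

```text
clock: 15.2
ee_pos: [0.4742, 0.108, 0.24]
tool_rot: [-2.043, -2.386, 0.0]
contact_force: [-1.0, 0.1, -2.7]
opening: 0.019
```

carry_out(moves=[{"dp": [-1,0,0],"roll": 0},{"dp": [-2,-0.2,0],"roll": 0},{"dp": [-3.5,-0.2,0],"roll": 0},{"dp": [-3.5,-0.2,0],"roll": 0},{"dp": [-3.5,-0.2,0],"roll": 0},{"dp": [-3.5,-0.2,0],"roll": 0},{"dp": [-3.5,-0.2,0],"roll": 0},{"dp": [-3.5,-0.2,0],"roll": 0},{"dp": [-3.5,-0.2,0],"roll": 0},{"dp": [-3.5,-0.2,0],"roll": 0},{"dp": [-3.5,-0.2,0],"roll": 0},{"dp": [-3.5,-0.2,0],"roll": 0},{"dp": [-3.5,-0.3,0],"roll": 0},{"dp": [-3.5,-0.3,0],"roll": 0},{"dp": [-2.5,-0.3,0],"roll": 0},{"dp": [-1.5,0,0],"roll": 0},{"dp": [0,0,0],"roll": 0},{"dp": [0,0,0],"roll": 0}])

```text
clock: 17.0
ee_pos: [0.5191, -0.38, 0.2397]
tool_rot: [-2.043, -2.386, -0.001]
contact_force: [0.5, 1.0, -2.7]
opening: 0.0186
```

```bash
python3 g.py .5205 -.393 .08 98.8; python3 - <<'E'
from plant import camera;from h import *
s=camera('side')[:,:,::-1]; cv2.imwrite('pics/b3s.png',cv2.resize(s[60:210,250:450],(800,600)))
E
```

```text
t 17.0 pos [ 0.5191 -0.38    0.2397] yaw 98.8 tilt z [-0.     0.001 -1.   ] j7 1.86 F [ 0.5  1.  -2.7] op 0.0186
  roll option 180.0
  roll option 0.0
  roll option -180.0
 dp now-axes cm [-1.31 -0.07 15.97]
 roll 0.0 dp after roll cm [-1.31 -0.06 15.97]
```

View pics/b3s.png

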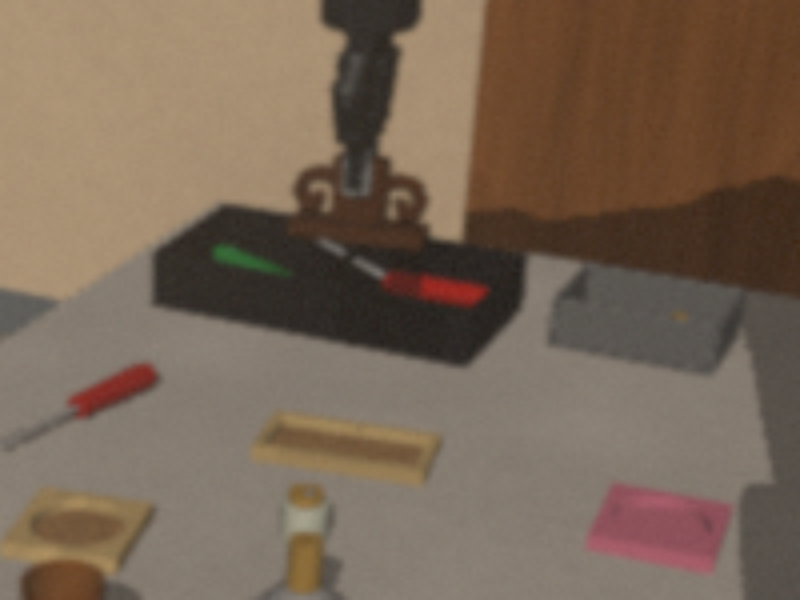

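carry_out(moves=[{"dp": [-0.6,0,1],"roll": 0},{"dp": [-0.6,-0.1,2],"roll": 0},{"dp": [0,0,3],"roll": 0},{"dp": [0,0,3],"roll": 0},{"dp": [0,0,3],"roll": 0},{"dp": [0,0,2.5],"roll": 0},{"dp": [0,0,1.5],"roll": 0},{"dp": [0,0,0],"roll": 0},{"dp": [0,0,0],"roll": 0}])

```text
clock: 17.95
ee_pos: [0.5203, -0.3928, 0.08]
tool_rot: [2.044, 2.386, 0.001]
contact_force: [0.2, 1.1, -2.6]
opening: 0.0193
```

```bash
python3 g.py .5205 -.393 .0445 98.8; python3 - <<'E'
from plant import camera;from h import *
s=camera('side')[:,:,::-1]; cv2.imwrite('pics/b4s.png',cv2.resize(s[100:220,270:430],(800,600)))
s=camera('top')[:,:,::-1]; cv2.imwrite('pics/b4t.png',cv2.resize(s[130:250,350:510],(800,600)))
E
```

```text
t 17.9 pos [ 0.5203 -0.3928  0.08  ] yaw 98.8 tilt z [ 0.  0. -1.] j7 1.77 F [ 0.2  1.1 -2.6] op 0.0193
  roll option 180.0
  roll option 0.0
  roll option -180.0
 dp now-axes cm [-0.02  0.02  3.55]
 roll 0.0 dp after roll cm [-0.02  0.02  3.55]
```

View pics/b4s.png

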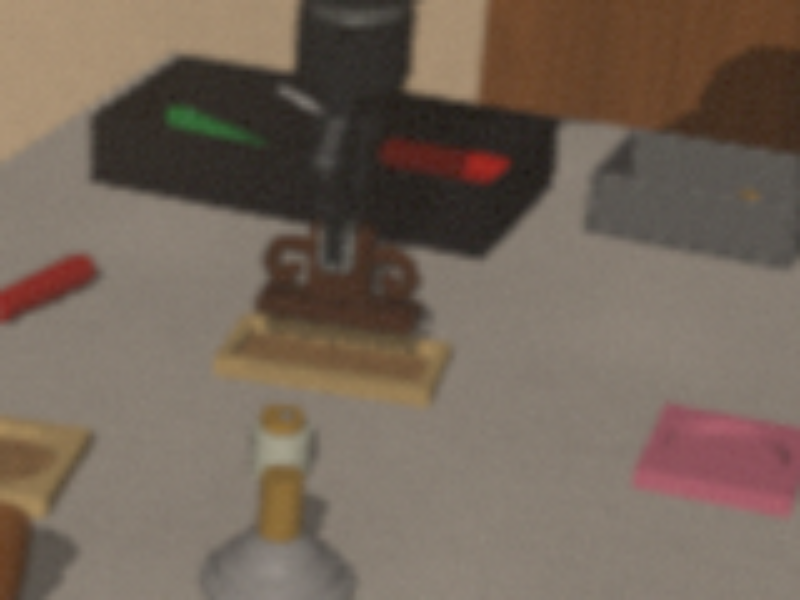

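View pics/b4t.png

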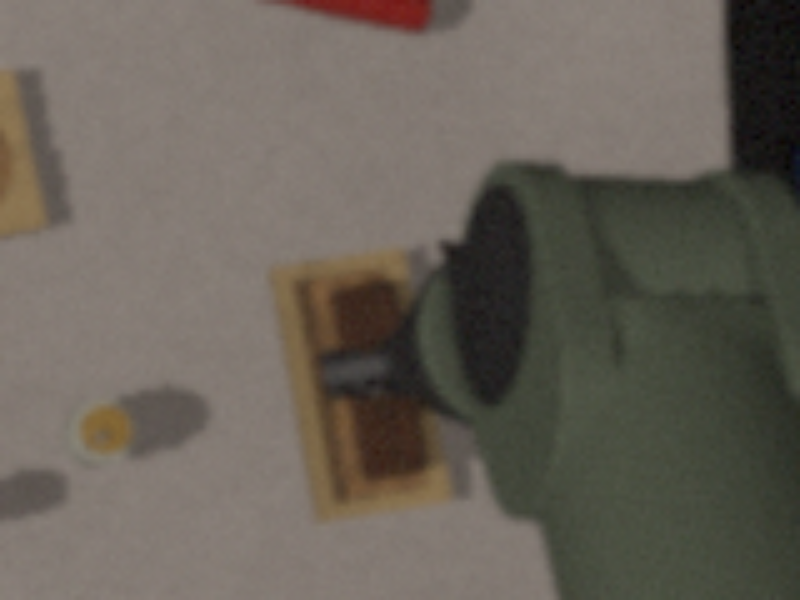

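carry_out(moves=[{"dp": [0,0,1],"roll": 0},{"dp": [0,0,1],"roll": 0},{"dp": [0,0,0.7],"roll": 0},{"dp": [0,0,0.4],"roll": 0},{"dp": [0,0,0.3],"roll": 0},{"dp": [0,0,0.2],"roll": 0},{"dp": [0,0,0],"roll": 0},{"dp": [0,0,0],"roll": 0},{"dp": [0,0,0],"roll": 0}])

```text
clock: 18.95
ee_pos: [0.5201, -0.3928, 0.044]
tool_rot: [2.044, 2.386, 0.0]
contact_force: [-2.6, 1.8, 4.7]
opening: 0.0186
```

```bash
python3 g.py .5205 -.393 .0445 98.8; python3 - <<'E'
from plant import camera;from h import *
s=camera('side')[:,:,::-1]; cv2.imwrite('pics/b5s.png',cv2.resize(s[130:210,285:392],(800,600)))
E
```

```text
t 18.9 pos [ 0.5201 -0.3928  0.044 ] yaw 98.8 tilt z [ 0. -0. -1.] j7 1.74 F [-2.6  1.8  4.7] op 0.0186
  roll option 180.0
  roll option 0.0
  roll option -180.0
 dp now-axes cm [-0.02  0.03 -0.05]
 roll 0.0 dp after roll cm [-0.02  0.03 -0.05]
```

View pics/b5s.png

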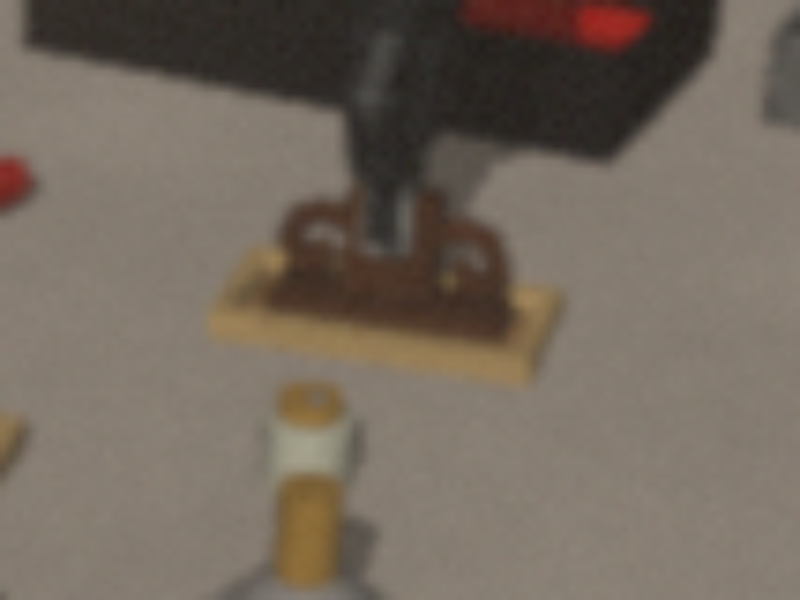

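carry_out(moves=[{"dp": [0,0,0],"roll": 0},{"dp": [0,0,0],"roll": 0},{"dp": [0,0,0],"roll": 0},{"dp": [0,0,0],"roll": 0},{"dp": [0,0,0],"roll": 0},{"dp": [0,0,0],"roll": 0},{"dp": [0,0,-1],"roll": 0},{"dp": [0,0,-3],"roll": 0},{"dp": [0,0,-4],"roll": 0},{"dp": [0,0,-3],"roll": 0},{"dp": [0,0,-1],"roll": 0},{"dp": [0,0,0],"roll": 0}], jaw=1)

```text
clock: 20.2
ee_pos: [0.5205, -0.3933, 0.1656]
tool_rot: [2.042, 2.384, -0.0]
contact_force: [-0.7, -0.3, -0.6]
opening: 0.0853
```

```bash
python3 g.py .439 -.115 .15; python3 - <<'E'
from plant import camera;from h import *
s=camera('side')[:,:,::-1]; cv2.imwrite('pics/b6s.png',cv2.resize(s[130:210,285:392],(800,600)))
E
```

```text
t 20.2 pos [ 0.5205 -0.3933  0.1656] yaw 98.8 tilt z [ 0.002 -0.002 -1.   ] j7 1.83 F [-0.7 -0.3 -0.6] op 0.0853
 dp now-axes cm [28.75 -3.79  1.5 ]
```

View pics/b6s.png

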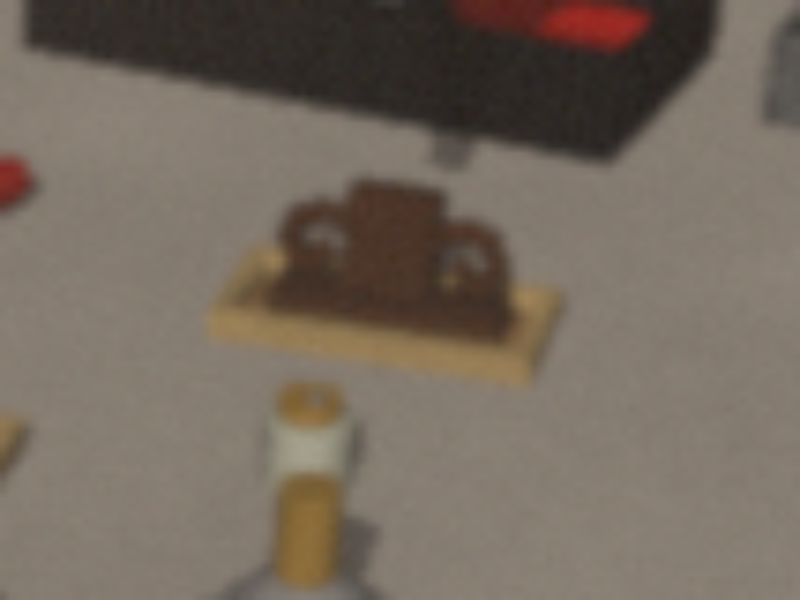

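carry_out(moves=[{"dp": [1,-0.2,0],"roll": 0},{"dp": [2.5,-0.4,0],"roll": 0},{"dp": [3.5,-0.4,0],"roll": 0},{"dp": [3.5,-0.4,0],"roll": 0},{"dp": [3.5,-0.4,0.3],"roll": 0},{"dp": [3.5,-0.4,0.3],"roll": 0},{"dp": [3.5,-0.4,0.3],"roll": 0},{"dp": [3.5,-0.4,0.3],"roll": 0},{"dp": [2.5,-0.4,0.3],"roll": 0},{"dp": [1.7,-0.4,0],"roll": 0},{"dp": [0,0,0],"roll": 0},{"dp": [0,0,0],"roll": 0}])

```text
clock: 21.45
ee_pos: [0.4378, -0.1149, 0.1482]
tool_rot: [-2.042, -2.386, 0.001]
contact_force: [0.7, -0.5, 0.3]
opening: 0.0852
```

```bash
python3 g.py .439 -.115 .042
```

```text
t 21.4 pos [ 0.4378 -0.1149  0.1482] yaw 98.9 tilt z [-0.001  0.    -1.   ] j7 1.32 F [ 0.7 -0.5  0.3] op 0.0852
 dp now-axes cm [-0.03  0.13 10.62]
```

carry_out(moves=[{"dp": [0,0.1,1],"roll": 0},{"dp": [0,0,2.5],"roll": 0},{"dp": [0,0,3],"roll": 0},{"dp": [0,0,2.2],"roll": 0},{"dp": [0,0,1.2],"roll": 0},{"dp": [0,0,0.6],"roll": 0},{"dp": [0,0,0],"roll": 0},{"dp": [0,0,0],"roll": 0}])

```text
clock: 22.25
ee_pos: [0.4397, -0.115, 0.0443]
tool_rot: [2.044, 2.385, 0.001]
contact_force: [0.1, -0.0, -0.3]
opening: 0.0855
```

carry_out(moves=[{"dp": [0,0,0],"roll": 0},{"dp": [0,0,0],"roll": 0},{"dp": [0,0,0],"roll": 0},{"dp": [0,0,0],"roll": 0},{"dp": [0,0,0],"roll": 0},{"dp": [0,0,0],"roll": 0},{"dp": [0,0,0],"roll": 0},{"dp": [0,0,0],"roll": 0},{"dp": [0,0,0],"roll": 0},{"dp": [0,0,0],"roll": 0}], jaw=0, squeeze=90)

```text
clock: 23.25
ee_pos: [0.4395, -0.1151, 0.0441]
tool_rot: [2.044, 2.385, -0.0]
contact_force: [-1.8, -0.8, 10.6]
opening: 0.0236
```

carry_out(moves=[{"dp": [0,0,-1],"roll": 0},{"dp": [0,0,-2],"roll": 0},{"dp": [0,0,-4],"roll": 0},{"dp": [0,0,-4],"roll": 0},{"dp": [0,0,-4],"roll": 0},{"dp": [0,0,-3],"roll": 0},{"dp": [0,0,-2],"roll": 0},{"dp": [0,0,0],"roll": 0},{"dp": [0,0,0],"roll": 0}])

```text
clock: 24.15
ee_pos: [0.4389, -0.1151, 0.2435]
tool_rot: [-2.044, -2.386, 0.001]
contact_force: [0.5, -0.4, -5.0]
opening: 0.0236
```

```bash
python3 g.py .539 .384 .24; python3 - <<'E'
from plant import camera;from h import *
s=camera('side')[:,:,::-1]; cv2.imwrite('pics/c1s.png',cv2.resize(s[60:240,240:480],(800,600)))
E
```

```text
t 24.1 pos [ 0.4389 -0.1151  0.2435] yaw 98.8 tilt z [-0. -0. -1.] j7 1.48 F [ 0.5 -0.4 -5. ] op 0.0236
 dp now-axes cm [47.79 17.54  0.33]
```

View pics/c1s.png

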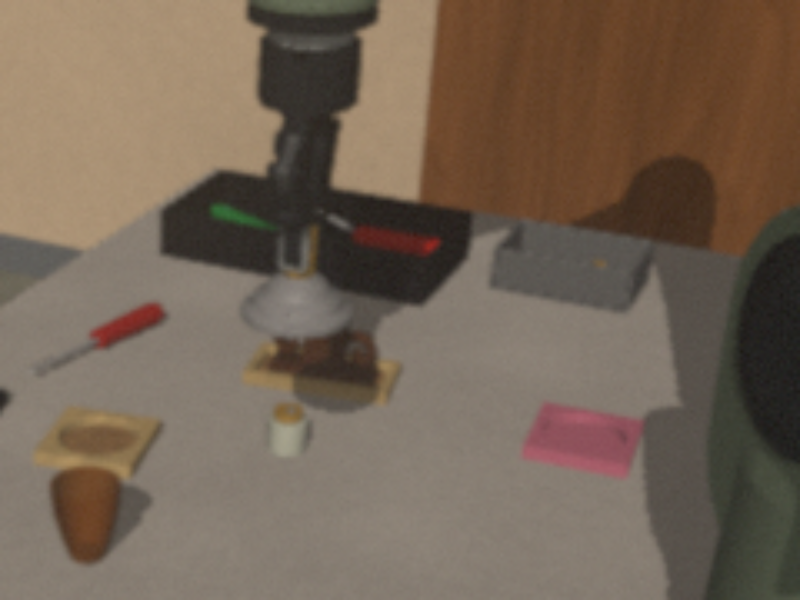

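carry_out(moves=[{"dp": [1,0.4,0],"roll": 0},{"dp": [2,0.7,0],"roll": 0},{"dp": [3.2,1.2,0],"roll": 0},{"dp": [3.2,1.2,0],"roll": 0},{"dp": [3.2,1.2,0],"roll": 0},{"dp": [3.2,1.2,0],"roll": 0},{"dp": [3.2,1.2,0],"roll": 0},{"dp": [3.2,1.2,0],"roll": 0},{"dp": [3.2,1.2,0],"roll": 0},{"dp": [3.2,1.2,0],"roll": 0},{"dp": [3.2,1.2,0],"roll": 0},{"dp": [3.2,1.2,0],"roll": 0},{"dp": [3.2,1.2,0],"roll": 0},{"dp": [3.2,1.2,0],"roll": 0},{"dp": [3,1,0],"roll": 0},{"dp": [2,0.7,0],"roll": 0},{"dp": [1.2,0.4,0],"roll": 0},{"dp": [0,0,0],"roll": 0},{"dp": [0,0,0],"roll": 0}])

```text
clock: 26.1
ee_pos: [0.5399, 0.382, 0.243]
tool_rot: [-2.044, -2.386, 0.002]
contact_force: [0.3, -0.8, -4.5]
opening: 0.0238
```

```bash
python3 g.py .539 .384 .085
```

```text
t 26.1 pos [0.5399 0.382  0.243 ] yaw 98.8 tilt z [-0.001 -0.001 -1.   ] j7 0.60 F [ 0.3 -0.8 -4.5] op 0.0238
 dp now-axes cm [ 0.22 -0.04 15.8 ]
```

carry_out(moves=[{"dp": [0.2,0,1],"roll": 0},{"dp": [0,0,2],"roll": 0},{"dp": [0,0,3],"roll": 0},{"dp": [0,0,3],"roll": 0},{"dp": [0,0,3],"roll": 0},{"dp": [0,0,2],"roll": 0},{"dp": [0,0,1],"roll": 0},{"dp": [0,0,0],"roll": 0},{"dp": [0,0,0],"roll": 0}])

```text
clock: 27.0
ee_pos: [0.5403, 0.3848, 0.0948]
tool_rot: [2.044, 2.386, 0.002]
contact_force: [-0.9, 1.2, -3.9]
opening: 0.0236
```

```bash
python3 g.py .539 .384 .048; python3 - <<'E'
from plant import camera;from h import *
s=camera('side')[:,:,::-1]; cv2.imwrite('pics/c2s.png',cv2.resize(s[240:360,110:270],(800,600)))
E
```

```text
t 27.0 pos [0.5403 0.3848 0.0948] yaw 98.8 tilt z [ 0.001  0.001 -1.   ] j7 0.50 F [-0.9  1.2 -3.9] op 0.0236
 dp now-axes cm [-0.06 -0.14  4.68]
```

View pics/c2s.png

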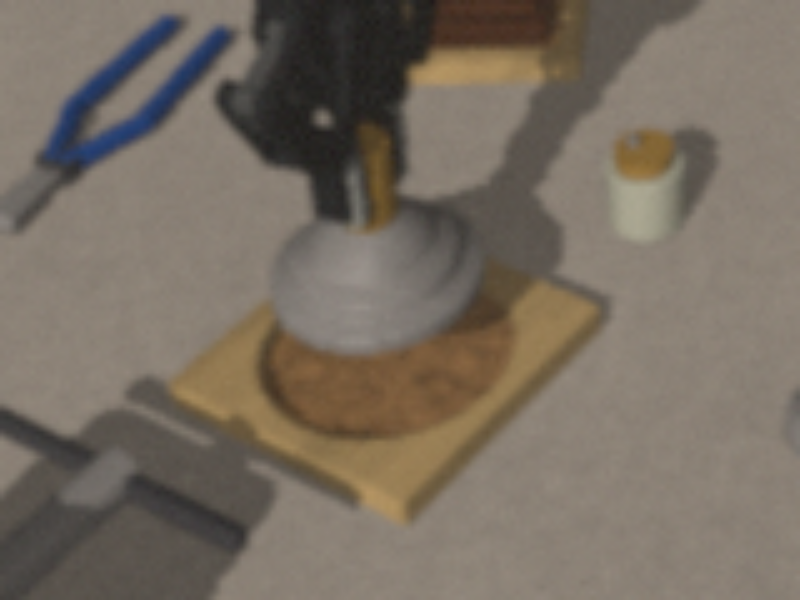

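```bash
python3 - <<'E'
from plant import camera;from h import *
s=camera('top')[:,:,::-1]; cv2.imwrite('pics/c2t.png',cv2.resize(s[140:260,90:250],(800,600)))
s=camera('side')[:,:,::-1]; cv2.imwrite('pics/c3s.png',cv2.resize(s[250:325,135:235],(800,600),interpolation=cv2.INTER_CUBIC))
# expected rim ellipse & stub top in side view if upright, base z
for z0 in(.0507,):
    c=np.array([.5403,.3848,z0])
    for a in range(0,360,45):
        p=c+[.045*np.cos(np.radians(a)),.045*np.sin(np.radians(a)),0]
        q=proj('side',p); print(a,np.round((q-[135,250])*8,0),end=' ')
    for h in (0,.036,.074): print(h,np.round((proj('side',c+[0,0,h])-[135,250])*8))
E
```

```text
0 [267. 307.] 45 [224. 395.] 90 [284. 468.] 135 [415. 479.] 180 [534. 419.] 225 [568. 329.] 270 [504. 262.] 315 [382. 254.] 0 [398. 362.]
0.036 [382. 257.]
0.074 [363. 142.]
```

View pics/c3s.png

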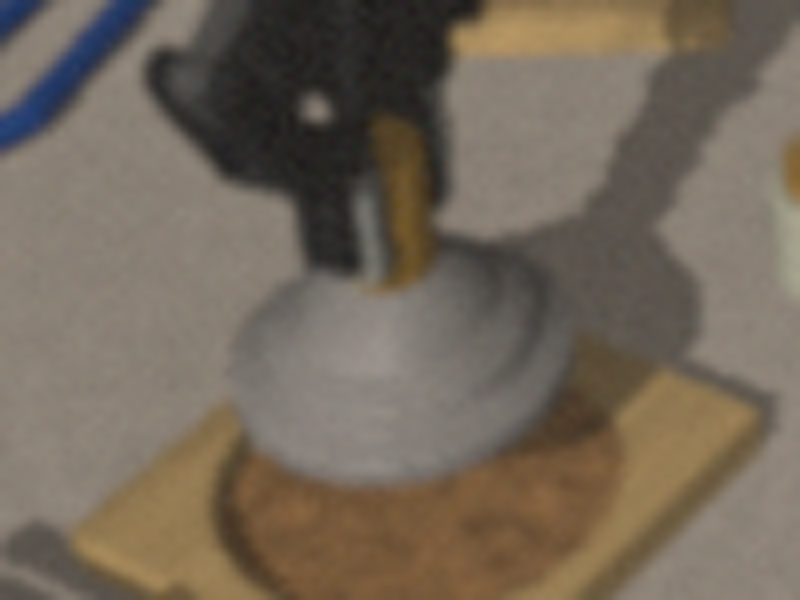

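View pics/c2t.png

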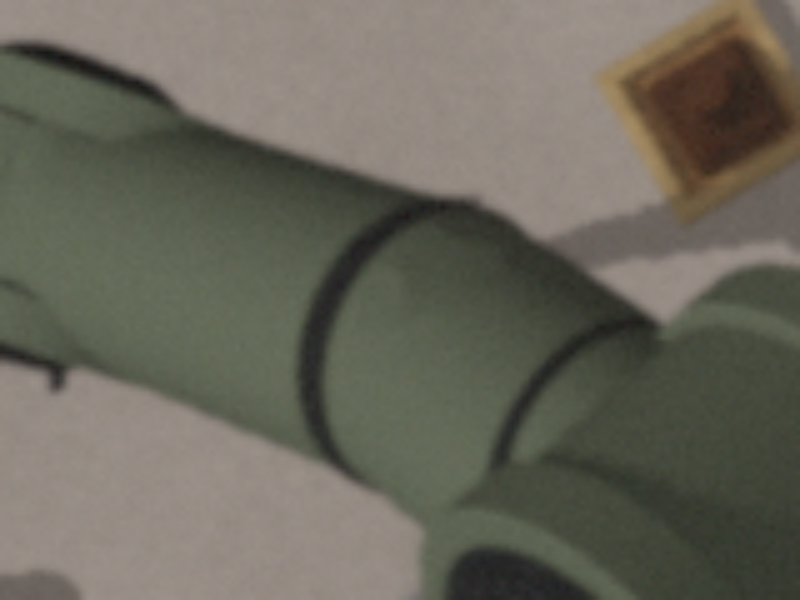

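carry_out(moves=[{"dp": [0,-0.1,1],"roll": 0},{"dp": [0,0,1.5],"roll": 0},{"dp": [0,0,1],"roll": 0},{"dp": [0,0,0.5],"roll": 0},{"dp": [0,0,0.3],"roll": 0},{"dp": [0,0,0.3],"roll": 0},{"dp": [0,0,0.1],"roll": 0},{"dp": [0,0,0],"roll": 0},{"dp": [0,0,0],"roll": 0}])

```text
clock: 28.05
ee_pos: [0.5389, 0.3843, 0.0482]
tool_rot: [2.044, 2.385, 0.0]
contact_force: [-7.2, -7.2, 16.0]
opening: 0.0238
```

```bash
python3 g.py .539 .384 .048; python3 - <<'E'
from plant import camera;from h import *
s=camera('side')[:,:,::-1]; cv2.imwrite('pics/c4s.png',cv2.resize(s[250:355,130:270],(800,600),interpolation=cv2.INTER_CUBIC))
E
```

```text
t 28.1 pos [0.5389 0.3843 0.0482] yaw 98.8 tilt z [ 0.001 -0.    -1.   ] j7 0.46 F [-7.2 -7.2 16. ] op 0.0238
 dp now-axes cm [-0.04  0.    0.02]
```

View pics/c4s.png

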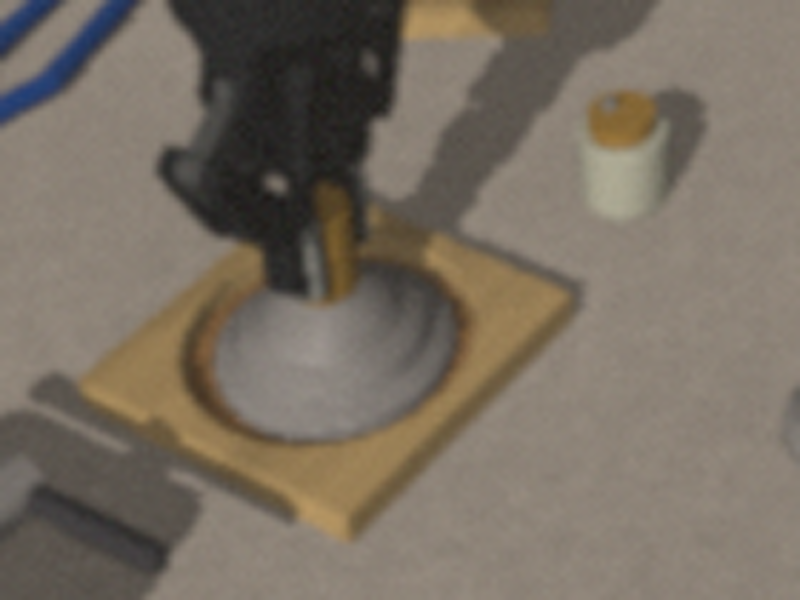

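carry_out(moves=[{"dp": [0,0,0],"roll": 0},{"dp": [0,0,0],"roll": 0},{"dp": [0,0,0],"roll": 0},{"dp": [0,0,0],"roll": 0},{"dp": [0,0,0],"roll": 0},{"dp": [0,0,0],"roll": 0},{"dp": [0,0,-1],"roll": 0},{"dp": [0,0,-3],"roll": 0},{"dp": [0,0,-4],"roll": 0},{"dp": [0,0,-3],"roll": 0},{"dp": [0,0,-1],"roll": 0},{"dp": [0,0,0],"roll": 0}], jaw=1)

```text
clock: 29.3
ee_pos: [0.5395, 0.3847, 0.1687]
tool_rot: [2.044, 2.385, 0.004]
contact_force: [0.1, 0.3, -0.8]
opening: 0.0853
```

```bash
python3 g.py .349 .3175 .15; python3 - <<'E'
from plant import camera;from h import *
s=camera('side')[:,:,::-1]; cv2.imwrite('pics/c5s.png',cv2.resize(s[240:345,150:290],(800,600),interpolation=cv2.INTER_CUBIC))
E
```

```text
t 29.3 pos [0.5395 0.3847 0.1687] yaw 98.8 tilt z [ 0.002  0.001 -1.   ] j7 0.55 F [ 0.1  0.3 -0.8] op 0.0853
 dp now-axes cm [ -3.72 -19.86   1.81]
```

View pics/c5s.png

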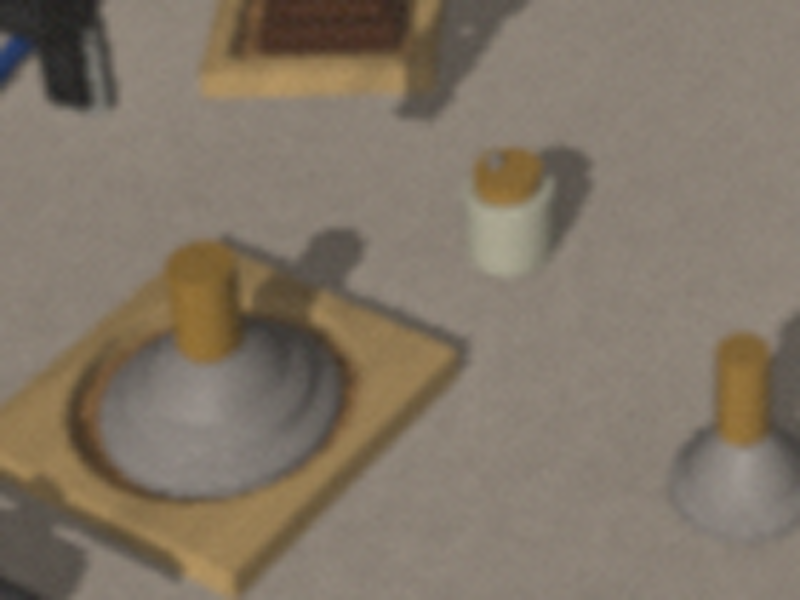

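Large foot is seated. Now the small foot.

carry_out(moves=[{"dp": [-0.2,-1,0],"roll": 0},{"dp": [-0.4,-2.2,0],"roll": 0},{"dp": [-0.6,-3,0],"roll": 0},{"dp": [-0.6,-3,0.3],"roll": 0},{"dp": [-0.6,-3,0.4],"roll": 0},{"dp": [-0.5,-3,0.4],"roll": 0},{"dp": [-0.4,-2.6,0.4],"roll": 0},{"dp": [-0.4,-1.6,0.3],"roll": 0},{"dp": [0,-0.5,0],"roll": 0},{"dp": [0,0,0],"roll": 0},{"dp": [0,0,0],"roll": 0}])

```text
clock: 30.45
ee_pos: [0.3484, 0.3173, 0.1486]
tool_rot: [-2.044, -2.385, 0.0]
contact_force: [0.5, -0.4, 1.1]
opening: 0.0857
```

```bash
python3 g.py .349 .3175 .039
```

```text
t 30.4 pos [0.3484 0.3173 0.1486] yaw 98.8 tilt z [-0.  0. -1.] j7 0.29 F [ 0.5 -0.4  1.1] op 0.0857
 dp now-axes cm [1.000e-02 6.000e-02 1.096e+01]
```

carry_out(moves=[{"dp": [0,0,1],"roll": 0},{"dp": [0,0,2.5],"roll": 0},{"dp": [0,0,3],"roll": 0},{"dp": [0,0,2.2],"roll": 0},{"dp": [0,0,1.4],"roll": 0},{"dp": [0,0,0.7],"roll": 0},{"dp": [0,0,0],"roll": 0},{"dp": [0,0,0],"roll": 0}])

```text
clock: 31.25
ee_pos: [0.3481, 0.3174, 0.041]
tool_rot: [-2.044, -2.386, -0.0]
contact_force: [-1.2, -0.1, 0.3]
opening: 0.0851
```

carry_out(moves=[{"dp": [0,0,0],"roll": 0},{"dp": [0,0,0],"roll": 0},{"dp": [0,0,0],"roll": 0},{"dp": [0,0,0],"roll": 0},{"dp": [0,0,0],"roll": 0},{"dp": [0,0,0],"roll": 0},{"dp": [0,0,0],"roll": 0},{"dp": [0,0,0],"roll": 0},{"dp": [0,0,0],"roll": 0},{"dp": [0,0,0],"roll": 0}], jaw=0, squeeze=70)

```text
clock: 32.25
ee_pos: [0.348, 0.3172, 0.0408]
tool_rot: [-2.044, -2.386, -0.0]
contact_force: [-0.3, 1.2, 3.4]
opening: 0.0181
```

carry_out(moves=[{"dp": [0,0,-1],"roll": 0},{"dp": [0,0,-2],"roll": 0},{"dp": [0,0,-4],"roll": 0},{"dp": [0,0,-4],"roll": 0},{"dp": [0,0,-4],"roll": 0},{"dp": [0,0,-4],"roll": 0},{"dp": [0,0,-3],"roll": 0},{"dp": [0,0,0],"roll": 0},{"dp": [0,0,0],"roll": 0}])

```text
clock: 33.15
ee_pos: [0.3479, 0.3168, 0.261]
tool_rot: [2.044, 2.385, 0.001]
contact_force: [-0.1, 0.5, -1.8]
opening: 0.0182
```

```bash
python3 g.py .650 -.158 .26; python3 - <<'E'
from plant import camera;from h import *
s=camera('side')[:,:,::-1]; cv2.imwrite('pics/d1s.png',cv2.resize(s[140:290,200:400],(800,600)))
E
```

```text
t 33.1 pos [0.3479 0.3168 0.261 ] yaw 98.8 tilt z [ 0.001 -0.    -1.   ] j7 0.47 F [-0.1  0.5 -1.8] op 0.0182
 dp now-axes cm [-51.54  22.58   0.13]
```

View pics/d1s.png

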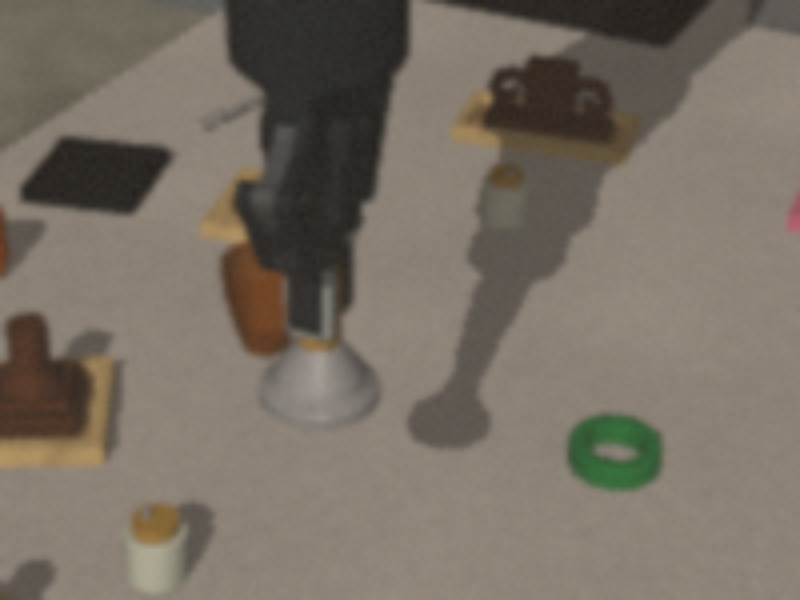

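carry_out(moves=[{"dp": [-0.9,0.4,0],"roll": 0},{"dp": [-2,0.9,0],"roll": 0},{"dp": [-3.2,1.4,0],"roll": 0},{"dp": [-3.2,1.4,0],"roll": 0},{"dp": [-3.2,1.4,0],"roll": 0},{"dp": [-3.2,1.4,0],"roll": 0},{"dp": [-3.2,1.4,0],"roll": 0},{"dp": [-3.2,1.4,0],"roll": 0},{"dp": [-3.2,1.4,0],"roll": 0},{"dp": [-3.2,1.4,0],"roll": 0},{"dp": [-3.2,1.4,0],"roll": 0},{"dp": [-3.2,1.4,0],"roll": 0},{"dp": [-3.2,1.4,0],"roll": 0},{"dp": [-3.2,1.4,0],"roll": 0},{"dp": [-3.2,1.4,0],"roll": 0},{"dp": [-3.2,1.4,0],"roll": 0},{"dp": [-2.5,1.1,0],"roll": 0},{"dp": [-1.3,0.6,0],"roll": 0},{"dp": [0,0,0],"roll": 0},{"dp": [0,0,0],"roll": 0}])

```text
clock: 35.2
ee_pos: [0.6497, -0.1569, 0.2595]
tool_rot: [-2.042, -2.385, 0.001]
contact_force: [0.3, -0.1, -2.5]
opening: 0.018
```

```bash
python3 g.py .650 -.158 .09
```

```text
t 35.2 pos [ 0.6497 -0.1569  0.2595] yaw 98.8 tilt z [-0.002  0.001 -1.   ] j7 1.48 F [ 0.3 -0.1 -2.5] op 0.0180
 dp now-axes cm [-0.13  0.05 16.95]
```

carry_out(moves=[{"dp": [-0.1,0,1],"roll": 0},{"dp": [0,0,2],"roll": 0},{"dp": [0,0,3],"roll": 0},{"dp": [0,0,3],"roll": 0},{"dp": [0,0,3],"roll": 0},{"dp": [0,0,3],"roll": 0},{"dp": [0,0,2],"roll": 0},{"dp": [0,0,0],"roll": 0},{"dp": [0,0,0],"roll": 0}])

```text
clock: 36.1
ee_pos: [0.6507, -0.1577, 0.0914]
tool_rot: [2.043, 2.386, 0.001]
contact_force: [-0.0, 0.8, -1.0]
opening: 0.018
```

```bash
python3 g.py .650 -.158 .0445; python3 - <<'E'
from plant import camera;from h import *
s=camera('side')[:,:,::-1]; cv2.imwrite('pics/d2s.png',cv2.resize(s[130:235,200:340],(800,600),interpolation=cv2.INTER_CUBIC))
s=camera('top')[:,:,::-1]; cv2.imwrite('pics/d2t.png',cv2.resize(s[110:215,270:410],(800,600),interpolation=cv2.INTER_CUBIC))
E
```

```text
t 36.1 pos [ 0.6507 -0.1577  0.0914] yaw 98.9 tilt z [ 0.  0. -1.] j7 1.37 F [-0.   0.8 -1. ] op 0.0180
 dp now-axes cm [-0.02 -0.08  4.69]
```

View pics/d2s.png

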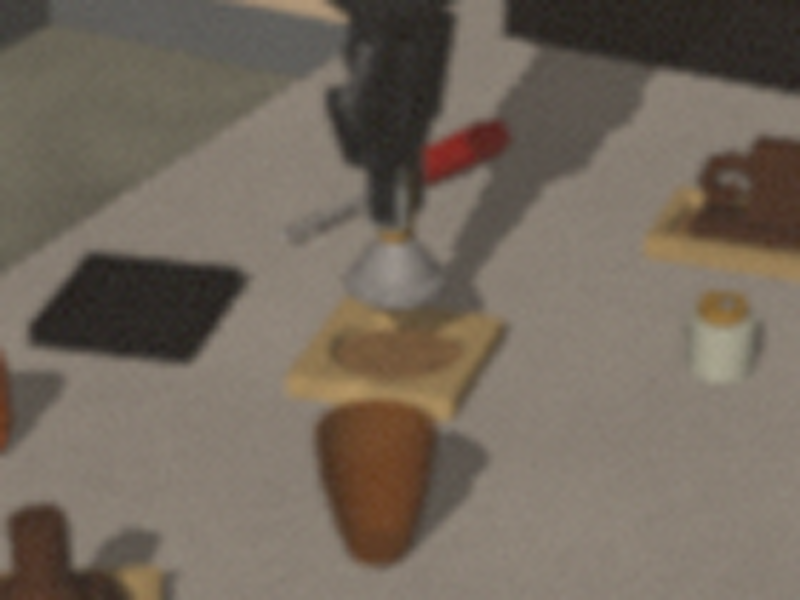

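View pics/d2t.png

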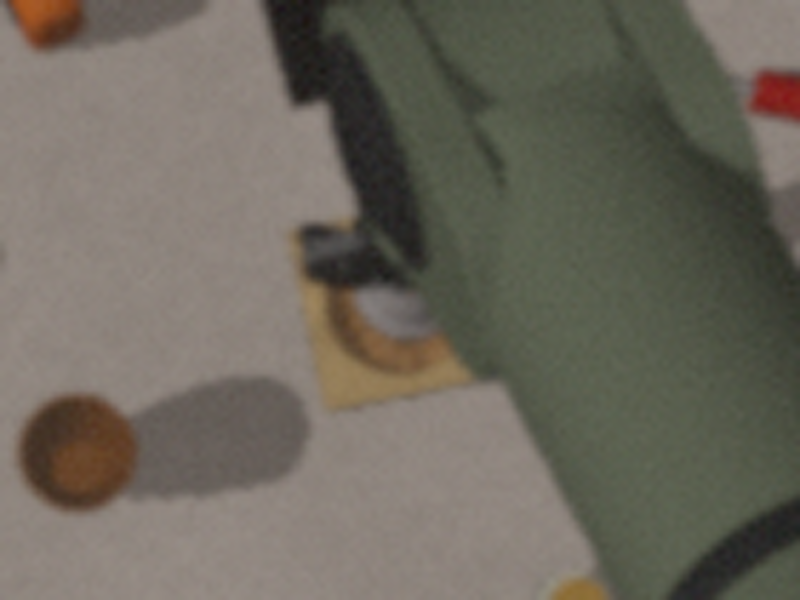

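carry_out(moves=[{"dp": [0,0,1],"roll": 0},{"dp": [0,0,1.5],"roll": 0},{"dp": [0,0,1],"roll": 0},{"dp": [0,0,0.5],"roll": 0},{"dp": [0,0,0.3],"roll": 0},{"dp": [0,0,0.2],"roll": 0},{"dp": [0,0,0.1],"roll": 0},{"dp": [0,0,0],"roll": 0},{"dp": [0,0,0],"roll": 0}])

```text
clock: 37.1
ee_pos: [0.6506, -0.1581, 0.045]
tool_rot: [2.044, 2.385, 0.0]
contact_force: [-0.9, -0.7, -1.2]
opening: 0.0181
```

```bash
python3 g.py .650 -.158 .0445; python3 - <<'E'
from plant import camera;from h import *
s=camera('side')[:,:,::-1]; cv2.imwrite('pics/d3s.png',cv2.resize(s[150:225,220:320],(800,600),interpolation=cv2.INTER_CUBIC))
E
```

```text
t 37.1 pos [ 0.6506 -0.1581  0.045 ] yaw 98.8 tilt z [ 0. -0. -1.] j7 1.34 F [-0.9 -0.7 -1.2] op 0.0181
 dp now-axes cm [ 0.02 -0.06  0.05]
```

View pics/d3s.png

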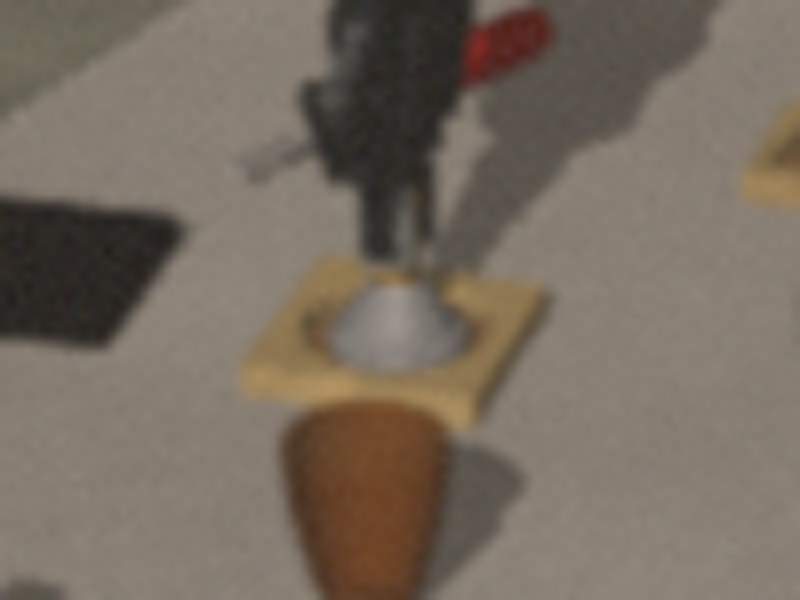

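Just above or at the floor; lower 1 mm, release, rise and move back out of view.

carry_out(moves=[{"dp": [0,0,0.1],"roll": 0},{"dp": [0,0,0],"roll": 0},{"dp": [0,0,0],"roll": 0}])

```text
clock: 37.45
ee_pos: [0.6508, -0.1579, 0.0448]
tool_rot: [2.043, 2.385, 0.001]
contact_force: [-4.3, 2.0, 10.7]
opening: 0.0181
```

carry_out(moves=[{"dp": [0,0,0],"roll": 0},{"dp": [0,0,0],"roll": 0},{"dp": [0,0,0],"roll": 0},{"dp": [0,0,0],"roll": 0},{"dp": [0,0,0],"roll": 0},{"dp": [0,0,0],"roll": 0},{"dp": [0,0,-1],"roll": 0},{"dp": [0,0,-3],"roll": 0},{"dp": [0,0,-4],"roll": 0},{"dp": [0,0,-4],"roll": 0},{"dp": [0,0,-3],"roll": 0},{"dp": [0,0,-2],"roll": 0},{"dp": [0,0,0],"roll": 0}], jaw=1)

```text
clock: 38.75
ee_pos: [0.6516, -0.1579, 0.2176]
tool_rot: [2.041, 2.383, 0.003]
contact_force: [0.6, -0.4, -0.5]
opening: 0.0856
```

```bash
python3 g.py .35 -.45 .25
```

```text
t 38.8 pos [ 0.6516 -0.1579  0.2176] yaw 98.8 tilt z [ 0.004 -0.001 -1.   ] j7 1.45 F [ 0.6 -0.4 -0.5] op 0.0856
 dp now-axes cm [-24.24 -34.27  -3.35]
```

carry_out(moves=[{"dp": [0,-2,-0.5],"roll": 0},{"dp": [-2,-3,-0.5],"roll": 0},{"dp": [-2,-3,-0.5],"roll": 0},{"dp": [-2,-3,-0.5],"roll": 0},{"dp": [-2,-3,-0.5],"roll": 0},{"dp": [-2,-3,-0.5],"roll": 0},{"dp": [-2,-3,0],"roll": 0},{"dp": [-2,-3,0],"roll": 0},{"dp": [-2,-3,0],"roll": 0},{"dp": [-2,-2,0],"roll": 0},{"dp": [-2,0,0],"roll": 0},{"dp": [-1,0,0],"roll": 0},{"dp": [0,0,0],"roll": 0}])

```text
clock: 40.05
ee_pos: [0.4062, -0.4089, 0.2433]
tool_rot: [-2.044, -2.385, -0.001]
contact_force: [0.1, 1.0, -0.4]
opening: 0.0855
```

```bash
python3 - <<'E'
from plant import camera;from h import *
for n in('side','top'):
    s=camera(n)[:,:,::-1]; cv2.imwrite(f'pics/e_{n}raw.png',s)
    cv2.imwrite(f'pics/e_{n}.png',cv2.resize(s[150:350,130:390] if n=='side' else s[110:290,120:450],(780,600) if n=='side' else (800,436),interpolation=cv2.INTER_CUBIC))
E
python3 g.py .35 -.45 .25
```

```text
t 40.1 pos [ 0.4066 -0.4073  0.2436] yaw 98.9 tilt z [ 0.     0.001 -1.   ] j7 1.99 F [0.8 1.4 0.3] op 0.0852
 dp now-axes cm [-3.34 -6.25 -0.65]
```

View pics/e_side.png

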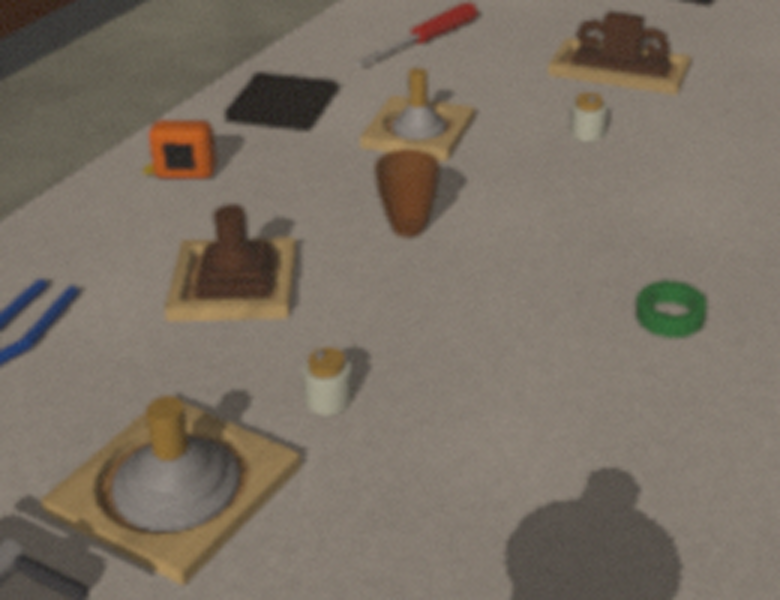

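View pics/e_top.png

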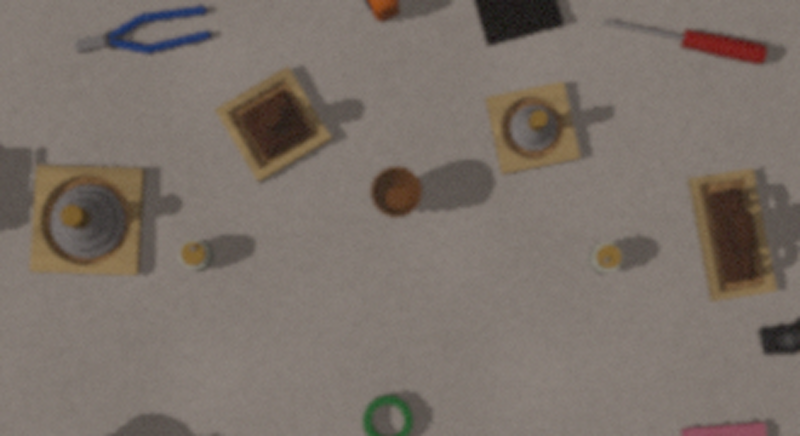

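```bash
python3 - <<'E'
from h import *
T=lambda x,y:(120+x/2.424-.3,110+y/2.424-.3)
S=lambda x,y:(130+x/3-.3,150+y/3-.3)
for k,a,b,n in(('large',T(73,215),S(165,405),(.539,.384)),('small',T(540,119),S(418,72),(.650,-.158)),('plinth',T(284,121),S(230,211),(.657,.158)),('bracket',T(739,236),S(625,17),(.5205,-.393)),('shade',T(397,191),S(407,161),(.5656,.0076))):
    p,g=tri(a,b);print(k,np.round(p,4),'gap %.4f'%g,'d mm',np.round((p[:2]-n)*1000,1))
E
python3 -c "
from plant import close_job;print(close_job())"
```

```text
large [0.5393 0.3816 0.0777] gap 0.0004 d mm [ 0.3 -2.4]
small [ 0.6503 -0.1586  0.0703] gap 0.0009 d mm [ 0.3 -0.6]
plinth [0.6561 0.1435 0.0666] gap 0.0132 d mm [ -0.9 -14.5]
bracket [ 0.5131 -0.3836  0.0719] gap 0.0016 d mm [-7.4  9.4]
shade [0.566  0.0073 0.0728] gap 0.0018 d mm [ 0.4 -0.3]
the job is handed in; nothing more can be done
None
```

I set all four parts into their nests and handed the job in at about 40 s of the 109 s allowed. No verdict came back.

**How each part went in:** I lowered each part until the force reading showed contact (about 5–16 N). The tool then stood 4–5 mm above its grasp height, which fits the recess floors 4 mm above the bench. In the last side and top pictures all four parts stand upright inside their own recesses. The gripper is clear of everything.

**Two-view check of the finished layout:**

| Part | Offset from nest centre | Measured top height | Expected top height |
|---|---|---|---|
| Large foot | 2–3 mm | 78 mm | 78 mm |
| Small foot | under 1 mm | 70 mm | 72 mm |
| Bracket | about 12 mm | 72 mm | 70 mm |
| Plinth | about 15 mm | 67 mm | 74 mm |

- **Shade:** it measured within 1 mm of where it stood at the start.
- **Plinth check disagreed:** its two sight rays missed each other by 13 mm, because the dark column top is hard to pick out in the top view. I don't trust that measurement. The tool released it within 1 mm of the measured nest centre, and in the top picture it sits well inside its recess.
- **Bracket check is doubtful:** I picked its points by eye on dark wood, so the 12 mm is uncertain. The tool released it within 1 mm of the measured nest centre, and the pictures show the plate inside the recess, which leaves only about 10 mm of play each way.
- **Not re-measured:** I handed the job in without taking better points for the plinth and the bracket.

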